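# Scrape worn buffer pads off a tipped service tray

## Robot

A 7-joint arm with a two-finger parallel gripper is mounted at the origin on the work surface. World frame = base frame: x ahead of the robot, y to its left, z up, the work surface at z = 0. Lengths are in m, angles in rad, forces in N, time in s.
With the tool pointing down it reaches from about 0.425 to 0.875 m from the base axis. Payload 4.7 kg.
Tool frame: the origin (TCP) lies on the centre line of the jaws, within the pads' length; the fingertips stand 14 mm ahead of it and the grasp point (between the pads) lies 5 mm behind it; z points along the fingers, x is the direction in which the jaws open and shut, and the axes are right-handed (so a half turn about z gives the same grasp; the last joint's range is limited). The gripper opens to 87 mm and grips with 3 to 60 N. Pads are 19 mm wide; open, the fingers measure 117 mm over their backs; the gripper's body (75 mm by 190 mm) begins 51 mm behind the grasp point.
Start: joints at [-1.291, 0.321, -0.07, 1.45, 0.023, 1.371, -0.057], TCP at [0.171, 0.627, 0.237] pointing down, gripper open.
Joint ranges: [-2.86, 2.86], [-0.3, 2.09], [-1.38, 1.24], [0.06, 2.45], [-1.56, 4.7], [0.09, 2.05], [-2.69, 2.69]. Speed limits (rad/s): [2.57, 2.57, 3.14, 3.14, 3.14, 3.14, 3.14].

## Interface

Orientations are given as a rotation vector (axis times angle).
In Python, from bench import ctrl gives the robot as it stands.
- The arm moves only by the tool drive_tool, never from a script. Its argument "rows" is a list that holds one entry, the list of rows, each a list of 5 numbers: the shift along the tool's x, y, z scaled (see below), then the turn about the tool's z scaled (see below), then the closure in counts, from 0 (fully open) to 255 (shut). In form: [[[dx, dy, dz, spin, jaw], ...]]. A call has 1 to 20 rows; each row is the pose to reach, as a shift and turn from the pose commanded when the call began, along the tool's axes at that moment, turning the shorter way round; what a row does not reach only later rows make up. The controller multiplies each number of a shift by 300 mm and each number of a turn by pi rad. A row lasts 1/8 s, in which the tool goes at most 62.5 mm and 10.7 degrees, less where a joint would pass 70% of its speed; a pose out of reach is approached as far as the arm can. A call with a number of a shift or a turn outside -1 to 1 is refused whole. A call with a gripper value outside its range is refused whole. The fingers move at their own pace and stop on an object; "grip_force" is the grip in N (left out, the last holds). Time passes only in rows, so rows that repeat a pose let the fingers close. It gives the time, the measured TCP pose, the force and the opening at its end, in the units of the state.
- ctrl.get_state(): the state, without advancing time (a new reading comes with each control period).
- ctrl.get_image(name): name is "scene" or "top" or "wrist"; returns a dict with "img" (384x512x3 uint8, blue, green, red), "camera_matrix" (3x3 intrinsics, pixels), "R" (3x3) and "t" (3): a world point X has camera coordinates R X + t. Camera axes: x right, y down, z forward; pixel columns grow to the right and rows downward; lengths in m; the calibration is good to about 2 mm. A picture is of the moment at which its call begins. There is no depth.
- ctrl.close_job(): hands the job in, once; it reports no verdict.
The state is a dict: "time": time; "joint_positions": joint angles; "qd": joint speeds; "joint_torque": joint torques, N m; "position": TCP position; "tool_rot": TCP orientation; "ft_force": force on the tool from outside, world axes, zero at the start; "torque": the same for the moment, N m; "grip_width": opening from 0.0 (shut) to 1.0 (fully open).
Only numpy, scipy, OpenCV 4.12 (cv2) and the standard library are available. Lean on these libraries where they do the work, as an engineer would, in place of code of your own. Each camera call takes 0.05 s, during which the arm holds its last target.

## Task

Tip the aluminium service tray all the way up by its rear handle and, while it stays tipped, scrape the three worn rubber pads that cling to its floor over the open lip into the orange tub, which you must first set under the lip; touch the pads only with the scraper. Leave the tub standing on the table with all three pads in it, the tray still tipped up, and the scraper standing upright on its green mat again. Leave everything else on the table undisturbed.

Things in the scene. Friction and masses are not known exactly. Their poses are not given: they have to be found in the camera images.
- stand: grey fixed stand of the tipping tray. Origin: on the table straight below the middle of the tray's open lip; the hinge axis (along y) is 95 mm above it. x points level from the lip to the tray's closed rear and handle, y along the lip. Its cheeks and base (178 mm wide) begin at x = 40 mm: under the lip, x 0 to 40 mm is free up to 83 mm high
- tray (a joint): tilt of the aluminium tray, rad: 0 level, 0.55 fully tipped up at its stop. It hinges at its open lip: raising the rear handle tips it towards the lip. The hinge is stiff (2.2 Nm friction, tray 0.6 kg): lifting at the handle takes about 13 N and the tray stays where it is left, but pressing hard on the floor near the rear pushes it down
- tray_lip (a point): middle of the open lip, on the floor's top face (4 mm over the hinge axis, 99 mm over the table). Axes as the stand's, tilting with the tray: x up the floor to the rear, z square to the floor. Floor inside: x 0 to 186, y -75 to 75 mm; side walls 22 mm, rear wall 25 mm high, 4 mm thick; no wall at the lip
- tray_handle (a point): middle of the blue rear handle: a round bar 12 mm thick, 100 mm long along the stand's y, on two arms at y +-50 mm. With the tray level it is 235 mm (x) from the hinge axis and 20 mm above it; it turns with the tray. 39 mm free between it and the rear wall
- pad_a: a worn rubber buffer pad, black with a red stripe (14 x 40 mm) along its top, 62 x 30 x 14 mm, 35 g. Origin: centre of its underside; y along its 62 mm length. Its rubber grips: it stays put on the tray floor even with the tray fully tipped up, until it is pushed
- pad_b: a worn rubber buffer pad, black with a red stripe (14 x 40 mm) along its top, 62 x 30 x 14 mm, 35 g. Origin: centre of its underside; y along its 62 mm length. Its rubber grips: it stays put on the tray floor even with the tray fully tipped up, until it is pushed
- pad_c: a worn rubber buffer pad, black with a red stripe (14 x 40 mm) along its top, 62 x 30 x 14 mm, 35 g. Origin: centre of its underside; y along its 62 mm length. Its rubber grips: it stays put on the tray floor even with the tray fully tipped up, until it is pushed
- tub: orange open catch tub, loose, about 0.25 kg: 116 mm (x) by 176 mm (y) outside, 75 mm high, walls and floor 4 mm. Origin: centre of its underside. A black grip tab, 10 mm thick (x), 60 mm wide (y), stands on its -x wall from 71 to 105 mm high, centred at x = -54 mm
- scraper: hand scraper, loose, about 0.18 kg, standing on its own foot on the mat: steel blade foot 30 mm (x) by 84 mm (y), 4 mm thick; 22 mm thick shoe up to 20 mm high, 8 mm neck up to 65 mm, blue grip 20 mm thick (x), 70 mm wide (y) from 65 to 118 mm. Origin: centre of the blade's underside; z up the grip
- mat: the thin green tool mat, fixed, 110 mm (x) by 150 mm (y), 3 mm thick. Origin: centre of its underside
- multimeter: yellow multimeter lying flat, 85 x 170 x 40 mm; a bystander. Origin: centre of its underside
- cleaner: upright can of contact cleaner, 54 mm across, 150 mm high; a bystander. Origin: centre of its underside
- jar: jar of hardware with a lid, 64 mm across, 80 mm high; a bystander. Origin: centre of its underside
- battery: black and orange battery pack, 60 x 75 x 50 mm; a bystander. Origin: centre of its underside
- driver: red screwdriver lying on the table, about 180 mm long; a bystander. Origin: centre of its underside
- mug: white mug, 80 mm across, 90 mm high; a bystander. Origin: centre of its underside

How it is judged:
By the outcome, as a careful person would: the job done as asked, in the order asked, and still so for the second after the job is handed in, with the robot touching nothing.
It also fails if it takes over 69 s, if anything falls off the work surface, if the arm or the gripper's body presses on something with over 40 N, if the wrist force passes 120 N, or if a joint passes its speed limit or range.

## Working session

There is one attempt and no reset: what is moved stays moved. The work goes in short steps, Python scripts to look and compute and a tool call to move; the robot and the scene stay as the last step left them, time stands still between calls to the robot, and variables do not carry over. Pictures are saved under pics/ and viewed, and the job is handed in when it is done.

Besides the shell and the picture viewer there is one more tool, called as name(argument=value, ...), one argument or row to a line, values as JSON. drive_tool: Moves the arm, as the interface text tells. Its arguments: {"type":"object","properties":{"rows":{"type":"array"},"grip_force":{"type":"number"}},"required":["rows"]}

```bash
mkdir -p pics; ls; python3 - <<'E'
from bench import ctrl
import cv2,numpy as np
s=ctrl.get_state();print(s)
for n in("scene","top","wrist"):
    d=ctrl.get_image(n);cv2.imwrite(f"pics/{n}0.png",d["img"]);print(n,d["camera_matrix"],d["R"],d["t"])
    np.savez(f"pics/{n}0.npz",**d)
E
```

```text
pics
{'time': 0.0, 'joint_positions': array([-1.29089987,  0.32182887, -0.07005768,  1.45166489,  0.02260007,
        1.37080631, -0.05690235]), 'qd': array([ 0.00100219, -0.0010358 ,  0.00048069, -0.00268782, -0.00077532,
        0.00145518,  0.00222999]), 'joint_torque': array([-5.01539198e-04, -4.91292965e+01, -4.03942857e-01, -3.12515938e+01,
       -6.38347096e-02,  4.40697314e-02,  1.77578886e-04]), 'position': array([0.17066565, 0.62664914, 0.23546255]), 'tool_rot': array([ 2.49521439e+00,  1.90673916e+00, -2.29083929e-03]), 'ft_force': array([-0.5197723 , -0.04035694,  0.23721744]), 'torque': array([ 0.00992017, -0.04956111,  0.00460299]), 'grip_width': 1.001309223792941}
scene [[416.30511384   0.         260.25734319]
 [  0.         416.30511384 189.0898148 ]
 [  0.           0.           1.        ]] [[ 0.58747576  0.80922792 -0.00473318]
 [ 0.65605969 -0.47968805 -0.58265347]
 [-0.4737699   0.33918954 -0.81270692]] [-0.30791047 -0.29359165  1.51763064]
top [[421.55738921   0.         258.31642798]
 [  0.         421.55738921 192.92764429]
 [  0.           0.           1.        ]] [[-0.0257463  -0.99948578  0.0191129 ]
 [-0.98418677  0.02199113 -0.17576345]
 [ 0.17525275 -0.02333592 -0.98424687]] [0.00896244 0.56759375 1.10141753]
wrist [[318.03396898   0.         260.82663276]
 [  0.         318.03396898 188.9831224 ]
 [  0.           0.           1.        ]] [[ 0.26275196  0.9648604  -0.00241121]
 [ 0.92177966 -0.25028017  0.29611161]
 [ 0.28510289 -0.08002651 -0.9551503 ]] [-0.64828525 -0.03532744  0.39284479]
```

View pics/scene0.png

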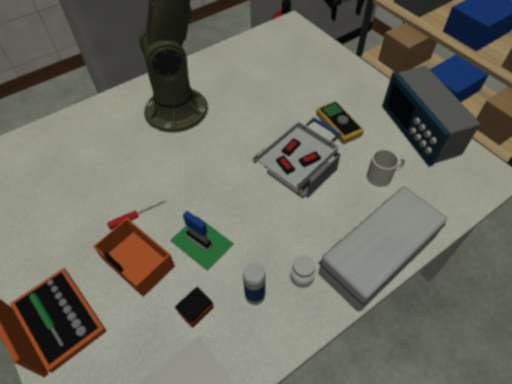

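View pics/top0.png

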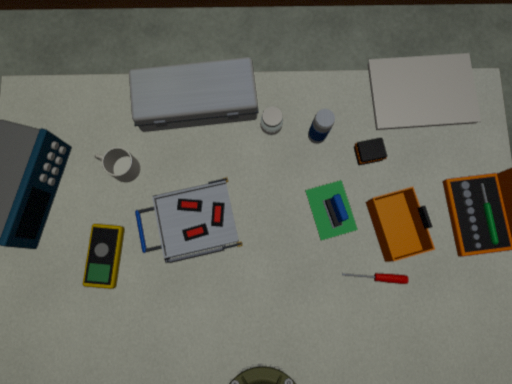

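View pics/wrist0.png

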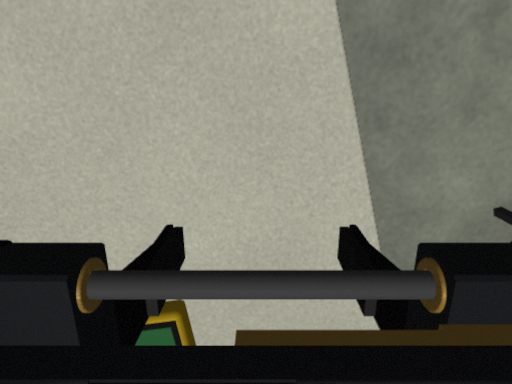

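```bash
cat > h.py <<'E'
import numpy as np,cv2
def load(n): return dict(np.load(f"pics/{n}.npz"))
def cast(d,uv,z):
    K,R,t=d["camera_matrix"],d["R"],d["t"]
    C=-R.T@t; out=[]
    for u in np.atleast_2d(uv):
        r=R.T@np.linalg.inv(K)@np.array([u[0],u[1],1.]); out.append(C+r*(z-C[2])/r[2])
    return np.array(out)
def proj(d,X):
    p=(d["camera_matrix"]@(d["R"]@np.atleast_2d(X).T+d["t"][:,None])); return (p[:2]/p[2]).T
def tri(ds,uvs):
    A=np.zeros((3,3));b=np.zeros(3)
    for d,u in zip(ds,uvs):
        R,t=d["R"],d["t"];C=-R.T@t
        r=R.T@np.linalg.inv(d["camera_matrix"])@np.array([u[0],u[1],1.]);r/=np.linalg.norm(r)
        P=np.eye(3)-np.outer(r,r);A+=P;b+=P@C
    return np.linalg.solve(A,b)
def crop(name,src,box,s):
    x,y,w,h=box;cv2.imwrite(f"pics/{name}.png",cv2.resize(src[y:y+h,x:x+w],None,fx=s,fy=s,interpolation=cv2.INTER_CUBIC))
E
python3 - <<'E'
from h import *
t=load("top0");s=load("scene0")
crop("t_tray",t["img"],(125,165,130,110),6)
crop("t_tub",t["img"],(300,170,140,100),5)
crop("s_tray",s["img"],(245,95,110,110),5)
crop("s_tub",s["img"],(85,190,160,120),5)
E
```

```text
(no output)
```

View pics/t_tray.png

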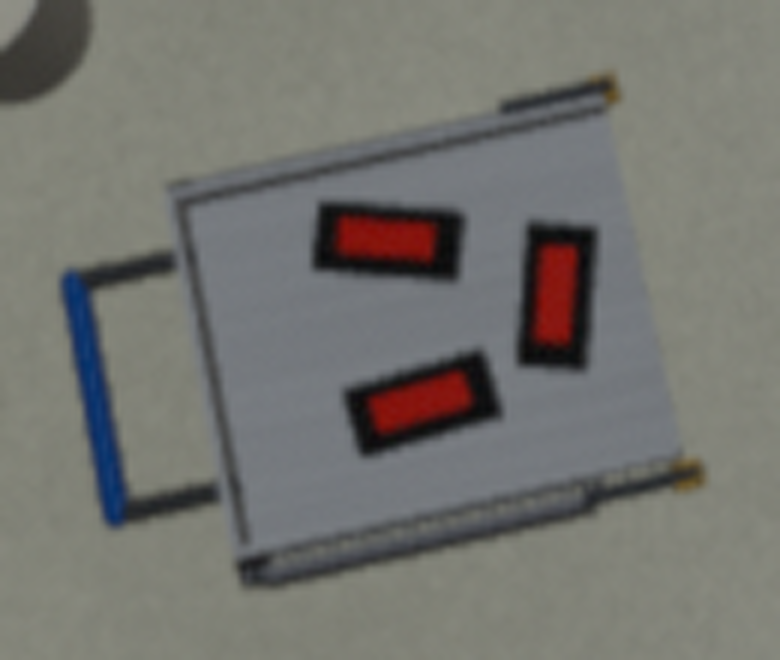

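View pics/t_tub.png

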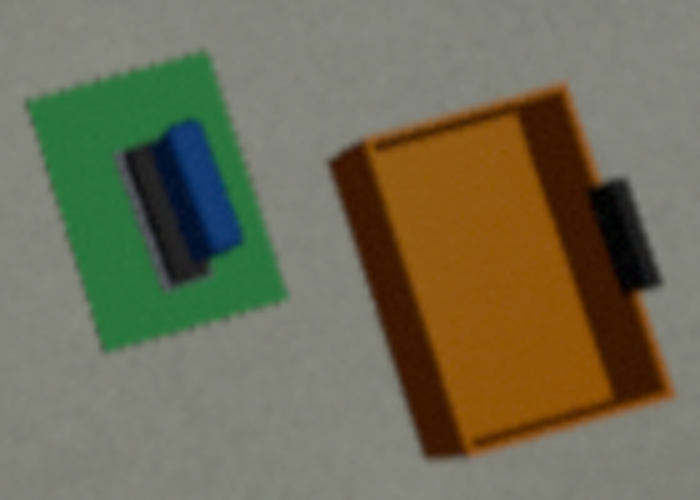

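View pics/s_tray.png

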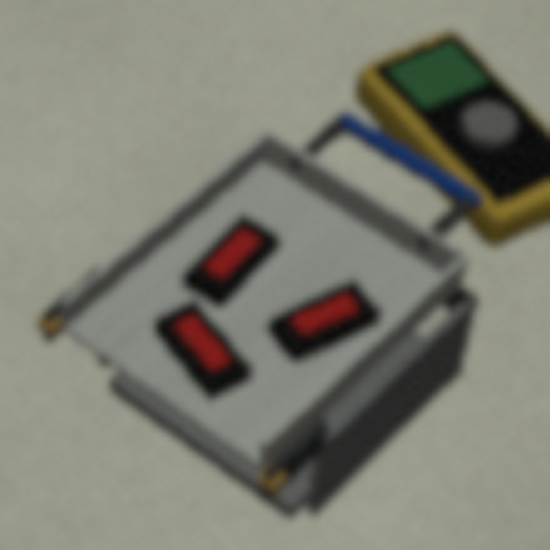

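View pics/s_tub.png

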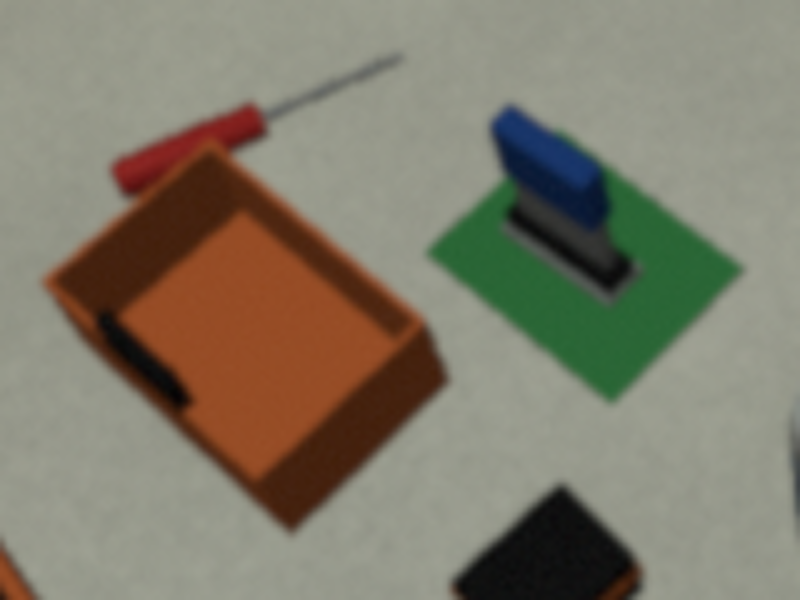

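```bash
cat > m.py <<'E'
from h import *
t=load("top0");s=load("scene0")
f=lambda P,o,k:np.array(P)/k+np.array(o)-0.0+ (0.5/k-0.5)
T=lambda P:f(P,(125,165),6); U=lambda P:f(P,(300,170),5)
ST=lambda P:f(P,(245,95),5); SU=lambda P:f(P,(85,190),5)
pr=lambda n,a:print(n,np.round(a,4).tolist())
pr("lip top",cast(t,T([(605,110),(681,455)]),.099))
pr("lip scene(right only)",cast(s,ST([(70,333),(262,460)]),.099))
pr("handle top",cast(t,T([(72,275),(115,520)]),.115))
pr("handle scene",cast(s,ST([(345,120),(478,203)]),.115))
pr("handle tri",[tri([t,s],[T([(72,275)])[0],ST([(478,203)])[0]]),tri([t,s],[T([(115,520)])[0],ST([(345,120)])[0]])])
# pads
hsv=cv2.cvtColor(t["img"],cv2.COLOR_BGR2HSV)
m=((hsv[...,0]<8)|(hsv[...,0]>172))&(hsv[...,1]>150)&(hsv[...,2]>70)
c,_=cv2.findContours(m.astype(np.uint8),cv2.RETR_EXTERNAL,cv2.CHAIN_APPROX_NONE)
for k in c:
    if cv2.contourArea(k)>20:
        r=cv2.minAreaRect(k);pr("red "+str(np.round(r[1],1)),cast(t,[r[0]],.113));pr("  box",cast(t,cv2.boxPoints(r),.113))
# tub rim outer corners
pr("rim top",cast(t,U([(368,138),(568,86),(674,396),(466,456)]),.075))
pr("rim scene",cast(s,SU([(45,283),(212,142),(428,325),(255,487)]),.075))
pr("tub bottom scene",cast(s,SU([(447,380),(290,530)]),0))
pr("tub bottom top",cast(t,U([(332,160),(428,458)]),0))
pr("tab top",cast(t,U([(590,190),(624,180),(662,285),(630,292)]),.105))
pr("tab scene",cast(s,SU([(105,312),(188,398)]),.105))
pr("mat top",cast(t,U([(28,102),(208,52),(287,297),(105,352)]),.003))
pr("grip top",cast(t,U([(162,130),(192,119),(243,240),(212,256)]),.118))
pr("grip scene",cast(s,SU([(492,122),(512,105),(607,168),(588,187)]),.118))
pr("mat scene",cast(s,SU([(428,252),(612,402),(743,268)]),.003))
pr("blade top",cast(t,U([(118,155),(168,290)]),.007))
pr("blade scene",cast(s,SU([(503,227),(612,304)]),.007))
E
python3 m.py
```

```text
lip top [[0.5875, 0.082, 0.099], [0.4366, 0.0514, 0.099]]
lip scene(right only) [[0.4459, 0.0512, 0.099], [0.5866, 0.0848, 0.099]]
handle top [[0.5179, 0.3075, 0.115], [0.4144, 0.2871, 0.115]]
handle scene [[0.4181, 0.2872, 0.115], [0.5212, 0.3069, 0.115]]
handle tri [[0.5187, 0.309, 0.1113], [0.4151, 0.2889, 0.1114]]
red [32.6  8.1] [[0.3327, -0.3301, 0.113]]
  box [[0.3276, -0.2878, 0.113], [0.3472, -0.2911, 0.113], [0.3378, -0.3725, 0.113], [0.3182, -0.3689, 0.113]]
red [ 6.2 16.5] [[0.461, 0.1607, 0.113]]
  box [[0.4633, 0.1829, 0.113], [0.4738, 0.1428, 0.113], [0.4586, 0.1386, 0.113], [0.4482, 0.1785, 0.113]]
red [15.  6.] [[0.5055, 0.1037, 0.113]]
  box [[0.525, 0.1112, 0.113], [0.5246, 0.0958, 0.113], [0.4861, 0.0962, 0.113], [0.4864, 0.1114, 0.113]]
red [ 6. 16.] [[0.5316, 0.175, 0.113]]
  box [[0.5399, 0.1954, 0.113], [0.539, 0.1546, 0.113], [0.5234, 0.1546, 0.113], [0.5244, 0.1953, 0.113]]
rim top [[0.5447, -0.3118, 0.075], [0.5707, -0.4224, 0.075], [0.4036, -0.4635, 0.075], [0.3753, -0.3509, 0.075]]
rim scene [[0.4075, -0.4624, 0.075], [0.3791, -0.3522, 0.075], [0.5494, -0
[... 199 characters left out ...]
5], [0.5147, -0.4353, 0.105], [0.4595, -0.4498, 0.105], [0.4563, -0.4328, 0.105]]
tab scene [[0.4621, -0.4425, 0.105], [0.531, -0.4287, 0.105]]
mat top [[0.5815, -0.1399, 0.003], [0.6084, -0.2448, 0.003], [0.4667, -0.281, 0.003], [0.4384, -0.1766, 0.003]]
grip top [[0.5443, -0.1926, 0.118], [0.5497, -0.2084, 0.118], [0.4865, -0.2308, 0.118], [0.4787, -0.2145, 0.118]]
grip scene [[0.4872, -0.2279, 0.118], [0.4842, -0.2138, 0.118], [0.548, -0.1932, 0.118], [0.552, -0.2074, 0.118]]
mat scene [[0.4687, -0.2801, 0.003], [0.6107, -0.2436, 0.003], [0.5843, -0.1393, 0.003]]
blade top [[0.5491, -0.1891, 0.007], [0.4719, -0.2132, 0.007]]
blade scene [[0.4822, -0.2376, 0.007], [0.5616, -0.2127, 0.007]]
```

```bash
cat > p.py <<'E'
from h import *
from bench import ctrl
from scipy.spatial.transform import Rotation as Ro
O=np.array([.5135,.0672]);SY=np.radians(101.2)
ex=np.array([np.cos(SY),np.sin(SY)]);ey=np.array([-ex[1],ex[0]])
def W(sx,sy): return O+sx*ex+sy*ey
def S(p): q=np.array(p[:2])-O;return np.array([q@ex,q@ey])
def st(show=True):
    s=ctrl.get_state();R=Ro.from_rotvec(s["tool_rot"]).as_matrix()
    yaw=np.degrees(np.arctan2(R[1,0],R[0,0]))
    if show: print("t",round(s["time"],2),"p",np.round(s["position"],4),"stand",np.round(S(s["position"])*1000,1),"yaw",round(yaw,2),"F",np.round(s["ft_force"],1),"M",np.round(s["torque"],2),"w",round(s["grip_width"]*87,1))
    return s["position"],R,yaw
def plan(targets):
    p,R,y=st();
    for T in targets:
        d=R.T@(np.array(T[:3])-p)
        dy=(T[3]-y+180)%360-180
        print(np.round(T,4),"->",np.round(d/.3,4),"spin",round(-dy/180,4),"dist",round(np.linalg.norm(d)*1000),"rows",round(np.linalg.norm(d)/.0625,1),round(abs(dy)/10.7,1))
def snap(n,cam,box=None,k=1):
    d=ctrl.get_image(cam);np.savez(f"pics/{n}.npz",**d)
    if box: crop(n,d["img"],box,k)
    else: cv2.imwrite(f"pics/{n}.png",d["img"])
    return d
E
python3 - <<'E'
from p import *
for n,z in (("a",(.5316,.175)),("b",(.461,.1607)),("c",(.5055,.1037))): print(n,S(z))
h=W(.235,0)
plan([(*h,.235,101.2),(*h,.108,101.2)])
E
```

```text
a [ 0.10223132 -0.03869375]
b [0.10191661 0.03333923]
c [0.03735874 0.00075809]
t 0.15 p [0.1707 0.6268 0.2357] stand [615.5 227.6] yaw 74.77 F [ 0.4 -0.3 -0.9] M [-0.01 -0.02 -0.01] w 87.0
[  0.4679   0.2977   0.235  101.2   ] -> [-0.7982  1.2439  0.0037] spin -0.1468 dist 443 rows 7.1 2.5
[  0.4679   0.2977   0.108  101.2   ] -> [-0.7976  1.2439  0.427 ] spin -0.1468 dist 461 rows 7.4 2.5
```

drive_tool(
  rows=[
    [[-0.4,0.62,0,-0.147,145],[-0.4,0.62,0,-0.147,145],[-0.4,0.62,0,-0.147,145],[-0.4,0.62,0,-0.147,145]],
  ],
  grip_force=40,
)

```text
time: 0.65
position: [0.3216, 0.4592, 0.2365]
tool_rot: [1.997, 2.424, -0.0]
ft_force: [0.4, 0.4, -0.2]
grip_width: 0.63
```

```bash
python3 - <<'E'
from p import *
h=W(.235,0)
plan([(*h,.235,101.2)])
E
```

```text
t 0.65 p [0.3216 0.4592 0.2365] stand [421.8 112.1] yaw 101.02 F [ 0.4  0.4 -0.2] M [0.11 0.   0.05] w 54.8
[  0.4679   0.2977   0.235  101.2   ] -> [-0.6216  0.3755  0.0059] spin -0.001 dist 218 rows 3.5 0.0
```

drive_tool(
  rows=[
    [[-0.62,0.375,0.1,0,145],[-0.62,0.375,0.1,0,145],[-0.62,0.375,0.1,0,145],[-0.62,0.375,0.1,0,145],[-0.62,0.375,0.1,0,145],[-0.62,0.375,0.1,0,145]],
  ],
)

```text
time: 1.4
position: [0.4644, 0.3031, 0.2065]
tool_rot: [-1.991, -2.429, 0.0]
ft_force: [-0.8, -0.2, -0.4]
grip_width: 0.432
```

```bash
python3 - <<'E'
from p import *
h=W(.235,0)
plan([(*h,.108,101.2)])
snap("w1","wrist")
d=snap("t1","top")
E
```

```text
t 1.4 p [0.4644 0.3031 0.2065] stand [240.9   2.3] yaw 101.3 F [-0.8 -0.2 -0.4] M [0.03 0.05 0.07] w 37.6
[  0.4679   0.2977   0.108  101.2   ] -> [-0.0199  0.0079  0.3282] spin 0.0005 dist 99 rows 1.6 0.0
```

View pics/w1.png

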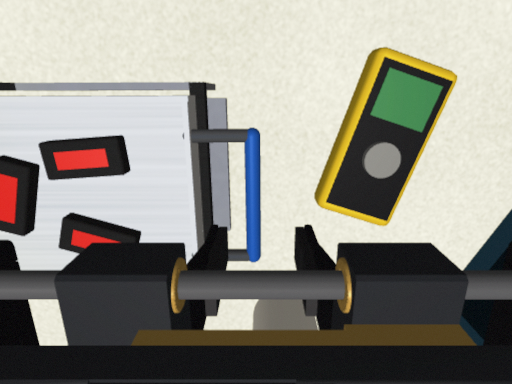

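```bash
python3 - <<'E'
from p import *
d=load("w1");hsv=cv2.cvtColor(d["img"],cv2.COLOR_BGR2HSV)
m=(abs(hsv[...,0].astype(int)-112)<14)&(hsv[...,1]>150);m[:,:230]=0;m[:,275:]=0
m[:110]=0;m[270:]=0
v,u=np.nonzero(m);print(u.min(),u.max(),v.min(),v.max())
P=cast(d,[(u[(v>140)&(v<160)].mean(),150),(u[(v>230)&(v<250)].mean(),240),(u.mean(),v.min()),(u.mean(),v.max())],.116)
for q in P: print(q,S(q))
e=P[0]-P[1];print("bar dir",np.degrees(np.arctan2(e[1],e[0])))
# red stripes
r=((hsv[...,0]<8)|(hsv[...,0]>172))&(hsv[...,1]>150)&(hsv[...,2]>70)
c,_=cv2.findContours(r.astype(np.uint8),cv2.RETR_EXTERNAL,cv2.CHAIN_APPROX_NONE)
for k in c:
    if cv2.contourArea(k)>100:
        b=cv2.minAreaRect(k);print(b[0],b[1],S(cast(d,[b[0]],.113)[0]))
E
```

```text
245 259 129 261
[0.42682087 0.28866016 0.116     ] [0.23407855 0.04201317]
[0.50047903 0.3034477  0.116     ] [ 0.23427751 -0.03311443]
[0.4112772  0.28610156 0.116     ] [0.2345878  0.05775778]
[0.51973573 0.30691067 0.116     ] [ 0.23393423 -0.05267702]
bar dir -168.6482608336417
(94.50621795654297, 242.60169982910156) (48.955902099609375, 15.84625244140625) [ 0.10101499 -0.03719517]
(8.499998092651367, 197.99998474121094) (16.999996185302734, 49.99999237060547) [0.0379698 0.002281 ]
(80.54228973388672, 159.07093811035156) (19.35438346862793, 54.33262634277344) [0.10111167 0.03418933]
```

```bash
sed -i 's/^O=.*/O=np.array([.5135,.0672])+np.array([-.0017,-.0009]);SY=np.radians(101.3)/' p.py; python3 - <<'E'
from p import *
print(O)
plan([(*W(.235,0),.108,101.3)])
E
```

```text
[0.5118 0.0663]
t 1.5 p [0.4641 0.3037 0.2066] stand [2.421e+02 2.000e-01] yaw 101.4 F [-0.1 -0.5 -0.7] M [ 0.08  0.05 -0.08] w 37.6
[  0.4658   0.2967   0.108  101.3   ] -> [-0.024   0.0007  0.3288] spin 0.0006 dist 99 rows 1.6 0.0
```

drive_tool(
  rows=[
    [[-0.024,0,0,0,145],[-0.024,0,0.165,0,145],[-0.024,0,0.329,0,145],[-0.024,0,0.329,0,145],[-0.024,0,0.329,0,255],[-0.024,0,0.329,0,255],[-0.024,0,0.329,0,255],[-0.024,0,0.329,0,255],[-0.024,0,0.329,0,255]],
  ],
  grip_force=30,
)

```text
time: 2.62
position: [0.4673, 0.297, 0.1096]
tool_rot: [-1.992, -2.429, -0.007]
ft_force: [-1.3, 4.1, 6.5]
grip_width: 0.128
```

```bash
python3 - <<'E'
from p import *
p,R,y=st()
# arc, keeping offset
L=.2358;a0=np.arctan2(20,235)
T=[]
for a in np.linspace(.0,.57,9)[1:]:
    sx=L*np.cos(a0+a);z=.095+L*np.sin(a0+a)
    s0=S(p)
    T.append((*W(s0[0]+sx-.235,s0[1]),p[2]+z-.115,y))
plan(T)
E
```

```text
t 2.62 p [0.4673 0.297  0.1096] stand [235.   -1.6] yaw 101.28 F [-1.3  4.1  6.5] M [0.91 0.14 0.02] w 11.1
t 2.62 p [0.4673 0.297  0.1096] stand [235.   -1.6] yaw 101.28 F [-1.3  4.1  6.5] M [0.91 0.14 0.02] w 11.1
[  0.4677   0.295    0.1262 101.2815] -> [-0.0067  0.0002 -0.0556] spin -0.0 dist 17 rows 0.3 0.0
[  0.4684   0.2919   0.1427 101.2815] -> [-0.0172  0.0003 -0.1106] spin -0.0 dist 34 rows 0.5 0.0
[  0.4692   0.2876   0.1589 101.2815] -> [-0.0316  0.0005 -0.1647] spin -0.0 dist 50 rows 0.8 0.0
[  0.4703   0.2822   0.1748 101.2815] -> [-0.0498  0.0007 -0.2176] spin -0.0 dist 67 rows 1.1 0.0
[  0.4716   0.2757   0.1902 101.2815] -> [-0.0718  0.0008 -0.2692] spin -0.0 dist 84 rows 1.3 0.0
[  0.4731   0.2681   0.2052 101.2815] -> [-0.0973  0.001  -0.319 ] spin -0.0 dist 100 rows 1.6 0.0
[  0.4748   0.2595   0.2195 101.2815] -> [-0.1263  0.0012 -0.3669] spin -0.0 dist 116 rows 1.9 0.0
[  0.4767   0.25     0.2332 101.2815] -> [-0.1587  0.0013 -0.4126] spin -0.0 dist 133 rows 2.1 0.0
```

drive_tool(
  rows=[
    [[-0.002,0,-0.028,0,255],[-0.007,0,-0.056,0,255],[-0.012,0,-0.083,0,255],[-0.017,0,-0.111,0,255],[-0.024,0,-0.138,0,255],[-0.032,0,-0.165,0,255],[-0.041,0,-0.191,0,255],[-0.05,0,-0.218,0,255],[-0.061,0,-0.244,0,255],[-0.072,0,-0.269,0,255],[-0.084,0,-0.294,0,255],[-0.097,0,-0.319,0,255],[-0.112,0,-0.343,0,255],[-0.126,0,-0.367,0,255],[-0.142,0,-0.39,0,255],[-0.159,0,-0.413,0,255],[-0.159,0,-0.413,0,255]],
  ],
)

```text
time: 4.75
position: [0.4762, 0.2529, 0.2323]
tool_rot: [-1.988, -2.429, -0.012]
ft_force: [2.7, 11.0, -2.6]
grip_width: 0.124
```

```bash
python3 - <<'E'
from p import *
st();snap("t2","top",(125,165,130,110),5);snap("s2","scene",(245,95,110,110),5)
E
```

```text
t 4.75 p [0.4762 0.2529 0.2323] stand [189.9  -1.7] yaw 101.39 F [ 2.7 11.  -2.6] M [ 2.6  -0.5   0.03] w 10.8
```

View pics/s2.png

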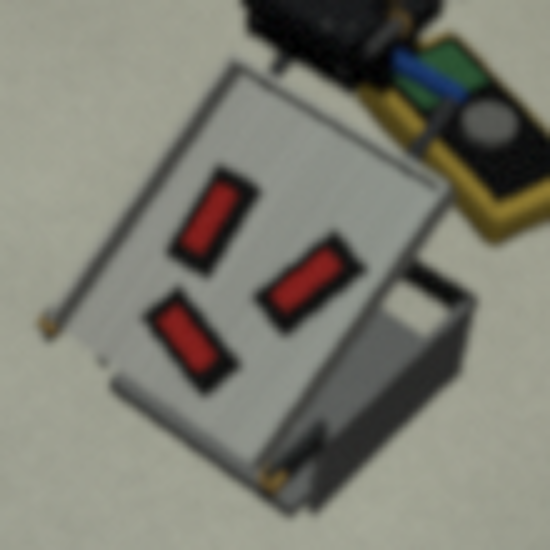

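drive_tool(
  rows=[
    [[0,0,0,0,160],[0,0,0,0,160],[0,0,0,0,160],[0,0,-0.1,0,160],[0,0,-0.25,0,160],[0,0,-0.25,0,100]],
  ],
)

```text
time: 5.6
position: [0.4776, 0.248, 0.3103]
tool_rot: [1.993, 2.425, 0.008]
ft_force: [0.2, -0.1, -0.9]
grip_width: 0.421
```

```bash
python3 - <<'E'
from p import *
st();snap("t3","top",(125,165,130,110),5);snap("w3","wrist")
tab=np.array([.4885,-.4395])
plan([(.56,-.05,.25,12),(*tab,.25,-76.6)])
E
```

```text
t 5.6 p [0.4776 0.248  0.3103] stand [184.9  -2.1] yaw 101.17 F [ 0.2 -0.1 -0.9] M [ 0.05  0.07 -0.01] w 36.6
t 5.7 p [0.476  0.2475 0.3066] stand [184.7  -0.4] yaw 101.19 F [-0.3  0.4 -0.1] M [ 0.   -0.01  0.01] w 43.3
[ 0.56 -0.05  0.25 12.  ] -> [-1.0271  0.0822  0.1891] spin 0.4955 dist 314 rows 5.0 8.3
[  0.4885  -0.4395   0.25   -76.6   ] -> [-2.2545 -0.4034  0.1897] spin 0.9877 dist 689 rows 11.0 16.6
```

View pics/t3.png

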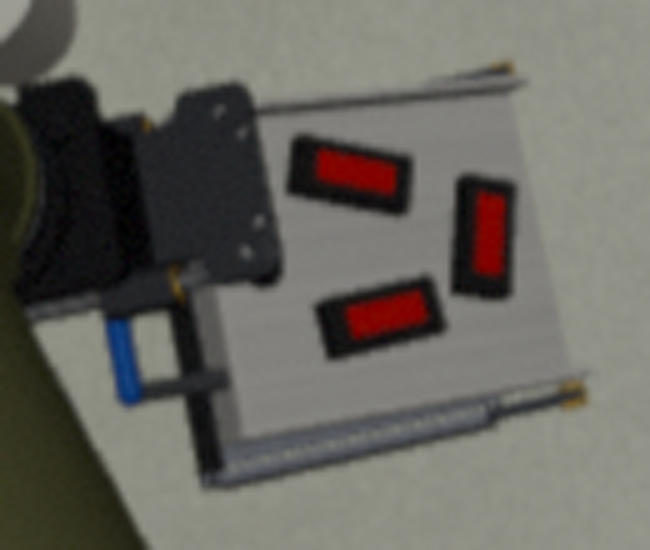

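View pics/w3.png

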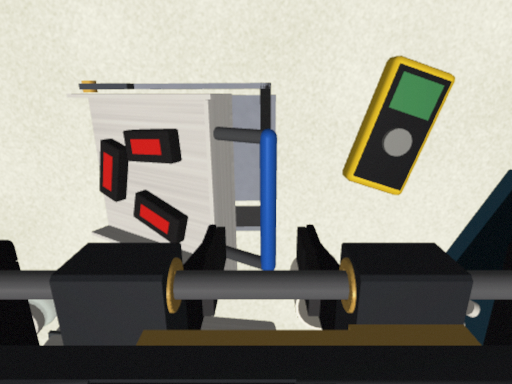

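drive_tool(
  rows=[
    [[-0.5,0.04,0,0.25,60],[-0.98,0.08,0,0.5,60],[-0.98,0.08,0,0.5,60],[-0.98,0.08,0,0.5,60],[-0.98,0.08,0,0.5,60],[-0.98,0.08,0,0.5,60],[-0.98,0.08,0,0.5,60],[-0.98,0.08,0,0.5,60],[-0.98,0.08,0,0.5,60],[-0.98,0.08,0,0.5,60],[-0.98,0.08,0,0.5,60]],
  ],
)

```text
time: 7.08
position: [0.5563, -0.0356, 0.3059]
tool_rot: [3.126, 0.309, -0.002]
ft_force: [-0.0, -0.0, -1.2]
grip_width: 0.763
```

```bash
python3 - <<'E'
from p import *
tab=np.array([.4885,-.4395])
plan([(*tab,.25,-76.6)])
E
```

```text
t 7.08 p [ 0.5563 -0.0356  0.3059] stand [-108.7  -23.7] yaw 11.29 F [-0.  -0.  -1.2] M [-0.09  0.04  0.04] w 66.4
[  0.4885  -0.4395   0.25   -76.6   ] -> [-0.485   1.2759  0.1869] spin 0.4883 dist 413 rows 6.6 8.2
```

drive_tool(
  rows=[
    [[-0.38,0.98,0.18,0.488,60],[-0.38,0.98,0.18,0.488,60],[-0.38,0.98,0.18,0.488,60],[-0.38,0.98,0.18,0.488,60],[-0.38,0.98,0.18,0.488,60],[-0.38,0.98,0.18,0.488,60],[-0.38,0.98,0.18,0.488,60],[-0.38,0.98,0.18,0.488,60],[-0.38,0.98,0.18,0.488,60],[-0.38,0.98,0.18,0.488,60]],
  ],
)

```text
time: 8.32
position: [0.5023, -0.3459, 0.2526]
tool_rot: [2.468, -1.943, -0.0]
ft_force: [0.5, 0.2, 0.2]
grip_width: 0.77
```

```bash
python3 - <<'E'
from p import *
tab=np.array([.4885,-.4395])
plan([(*tab,.18,-76.6)])
snap("w4","wrist")
E
```

```text
t 8.32 p [ 0.5023 -0.3459  0.2526] stand [-402.3   90.1] yaw -76.42 F [0.5 0.2 0.2] M [-0.03  0.17 -0.04] w 67.0
[  0.4885  -0.4395   0.18   -76.6   ] -> [0.2926 0.1178 0.2419] spin 0.001 dist 119 rows 1.9 0.0
```

View pics/w4.png

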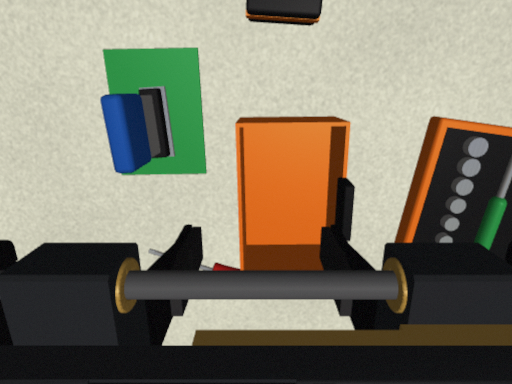

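```bash
python3 - <<'E'
from p import *
d=load("w4");crop("w4z",d["img"],(90,30,280,225),2.8)
crop("w4t",d["img"],(315,165,55,85),7)
E
```

```text
(no output)
```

View pics/w4t.png

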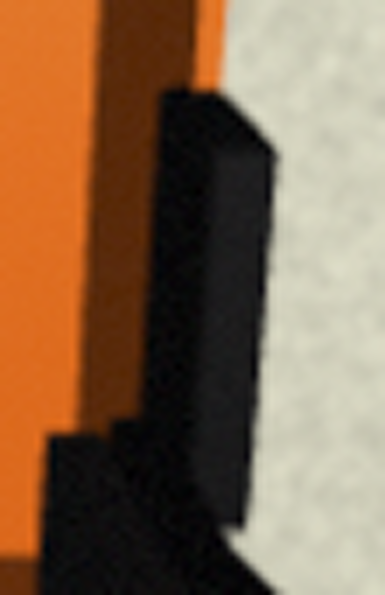

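View pics/w4z.png

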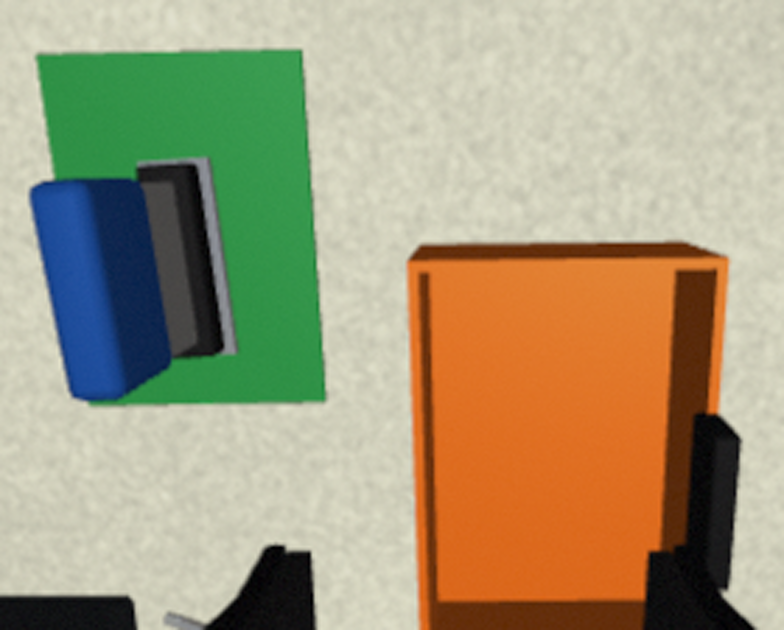

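```bash
python3 - <<'E'
from p import *
d=load("w4")
f=lambda P,o,k:np.array(P)/k+np.array(o)+(0.5/k-0.5)
P=cast(d,f([(215,152),(276,150),(245,525)],(315,165),7),.105)
print(P);
c=(P[0]+P[1])/2; e=P[2]-P[1];print(np.linalg.norm(P[1]-P[0]),np.linalg.norm(e),np.degrees(np.arctan2(e[1],e[0])))
print("centre",(P[0]+P[2])/2)
# rim corners
Q=cast(d,f([(408,262),(727,258)],(90,30),2.8),.075);print(Q,np.degrees(np.arctan2(*(Q[0]-Q[1])[1::-1])),np.linalg.norm(Q[0]-Q[1]))
G=cast(d,f([(35,187),(75,182),(122,395),(72,397)],(90,30),2.8),.121);print(G,G.mean(0));
M=cast(d,f([(38,56),(301,50),(325,401)],(90,30),2.8),.003);print("mat",M,(M[0]+M[2])/2)
e=M[2]-M[1];print(np.degrees(np.arctan2(e[1],e[0])))
B=cast(d,f([(208,157),(235,352)],(90,30),2.8),.007);e=B[1]-B[0];print("blade",B,np.degrees(np.arctan2(e[1],e[0])),np.linalg.norm(e))
E
```

```text
[[ 0.51314978 -0.42796574  0.105     ]
 [ 0.51541352 -0.43611265  0.105     ]
 [ 0.45972289 -0.45001812  0.105     ]]
0.008455568158389302 0.057400424429277626 -165.98039920289662
centre [ 0.48643633 -0.43899193  0.105     ]
[[ 0.54364484 -0.30971332  0.075     ]
 [ 0.57195471 -0.42101628  0.075     ]] 104.27056092300111 0.11484683912387893
[[ 0.54426202 -0.19792877  0.121     ]
 [ 0.54854909 -0.20952334  0.121     ]
 [ 0.48577144 -0.23114134  0.121     ]
 [ 0.48130783 -0.21548006  0.121     ]] [ 0.5149726  -0.21351838  0.121     ]
mat [[ 0.58133548 -0.14003406  0.003     ]
 [ 0.60899324 -0.24496155  0.003     ]
 [ 0.46482037 -0.28201694  0.003     ]] [ 0.52307792 -0.2110255   0.003     ]
-165.58579843496213
blade [[ 0.55866893 -0.21505368  0.007     ]
 [ 0.47882918 -0.23902744  0.007     ]] -163.2863838194583 0.08336142473287696
```

```bash
python3 - <<'E'
from p import *
plan([(.487,-.439,.16,-76),(.487,-.439,.086,-76)])
E
```

```text
t 8.38 p [ 0.5023 -0.3459  0.2526] stand [-402.3   90.1] yaw -76.44 F [0.2 0.  0. ] M [-0.1   0.09 -0.04] w 66.8
[  0.487  -0.439   0.16  -76.   ] -> [0.2898 0.1223 0.3087] spin -0.0024 dist 132 rows 2.1 0.0
[  0.487  -0.439   0.086 -76.   ] -> [0.2898 0.1223 0.5554] spin -0.0024 dist 191 rows 3.1 0.0
```

drive_tool(
  rows=[
    [[0.29,0.122,0,-0.002,165],[0.29,0.122,0.2,-0.002,165],[0.29,0.122,0.309,-0.002,165],[0.29,0.122,0.309,-0.002,165],[0.29,0.122,0.44,-0.002,165],[0.29,0.122,0.55,-0.002,165],[0.29,0.122,0.55,-0.002,165],[0.29,0.122,0.55,-0.002,255],[0.29,0.122,0.55,-0.002,255],[0.29,0.122,0.55,-0.002,255],[0.29,0.122,0.55,-0.002,255],[0.29,0.122,0.55,-0.002,255]],
  ],
  grip_force=45,
)

```text
time: 9.88
position: [0.4874, -0.4391, 0.0893]
tool_rot: [-2.471, 1.938, -0.002]
ft_force: [-1.2, 2.8, 5.6]
grip_width: 0.113
```

```bash
python3 - <<'E'
from p import *
plan([(.487,-.439,.26,-76)])
snap("s5","scene",(40,170,200,160),4)
E
```

```text
t 9.88 p [ 0.4874 -0.4391  0.0893] stand [-490.8  123. ] yaw -76.2 F [-1.2  2.8  5.6] M [0.49 0.38 0.14] w 9.9
[  0.487  -0.439   0.26  -76.   ] -> [-7.000e-04  3.000e-04 -5.689e-01] spin -0.0011 dist 171 rows 2.7 0.0
```

View pics/s5.png

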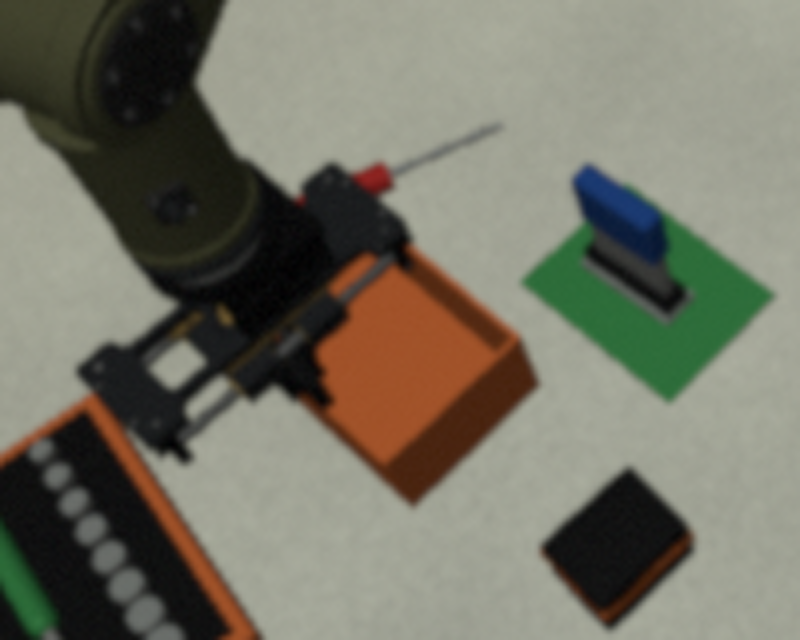

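drive_tool(
  rows=[
    [[0,0,-0.05,0,255],[0,0,-0.15,0,255],[0,0,-0.3,0,255],[0,0,-0.45,0,255],[0,0,-0.58,0,255],[0,0,-0.58,0,255]],
  ],
)

```text
time: 10.68
position: [0.4875, -0.4412, 0.2661]
tool_rot: [2.471, -1.94, 0.011]
ft_force: [-0.2, -0.4, -2.2]
grip_width: 0.11
```

```bash
python3 - <<'E'
from p import *
c=W(-.023-.060-.054,0); y=-78.7
plan([(.60,-.21,.26,-77),(*c,.26,-78.7),(*c,.10,-78.7)])
snap("s6","scene",(40,130,200,160),4)
E
```

```text
t 10.68 p [ 0.4875 -0.4412  0.2661] stand [-492.9  123.3] yaw -76.28 F [-0.2 -0.4 -2.2] M [-0.16  0.13  0.05] w 9.6
[  0.6   -0.21   0.26 -77.  ] -> [-0.6598 -0.5471  0.0187] spin 0.004 dist 257 rows 4.1 0.1
[ 5.386e-01 -6.800e-02  2.600e-01 -7.870e+01] -> [-1.1679 -0.4606  0.0154] spin 0.0134 dist 377 rows 6.0 0.2
[ 5.386e-01 -6.800e-02  1.000e-01 -7.870e+01] -> [-1.1711 -0.4583  0.5487] spin 0.0134 dist 412 rows 6.6 0.2
```

View pics/s6.png

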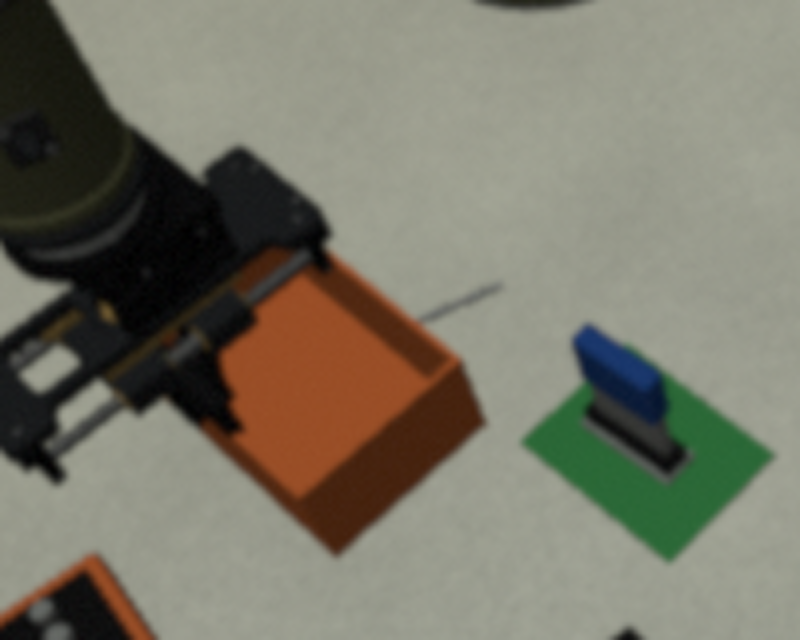

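drive_tool(
  rows=[
    [[-0.08,-0.032,0,0.002,255],[-0.24,-0.096,0,0.006,255],[-0.4,-0.16,0,0.01,255],[-0.56,-0.22,0,0.012,255],[-0.72,-0.28,0,0.012,255],[-0.84,-0.33,0,0.013,255],[-0.94,-0.37,0,0.013,255],[-0.98,-0.385,0,0.013,255],[-0.98,-0.385,0,0.013,255]],
  ],
)

```text
time: 11.85
position: [0.5286, -0.126, 0.2609]
tool_rot: [2.432, -1.987, -0.001]
ft_force: [0.5, -0.8, -1.2]
grip_width: 0.115
```

```bash
python3 - <<'E'
from p import *
c=W(-.137,0); y=-78.7
plan([(*c,.26,-78.7),(*c,.11,-78.7)])
snap("s7","scene",(100,70,200,160),4)
E
```

```text
t 11.85 p [ 0.5286 -0.126   0.2609] stand [-191.8   21.2] yaw -78.52 F [ 0.5 -0.8 -1.2] M [-0.24  0.09  0.03] w 10.0
[ 5.386e-01 -6.800e-02  2.600e-01 -7.870e+01] -> [-0.1826 -0.0711  0.0028] spin 0.001 dist 59 rows 0.9 0.0
[ 5.386e-01 -6.800e-02  1.100e-01 -7.870e+01] -> [-0.1826 -0.0719  0.5028] spin 0.001 dist 162 rows 2.6 0.0
```

View pics/s7.png

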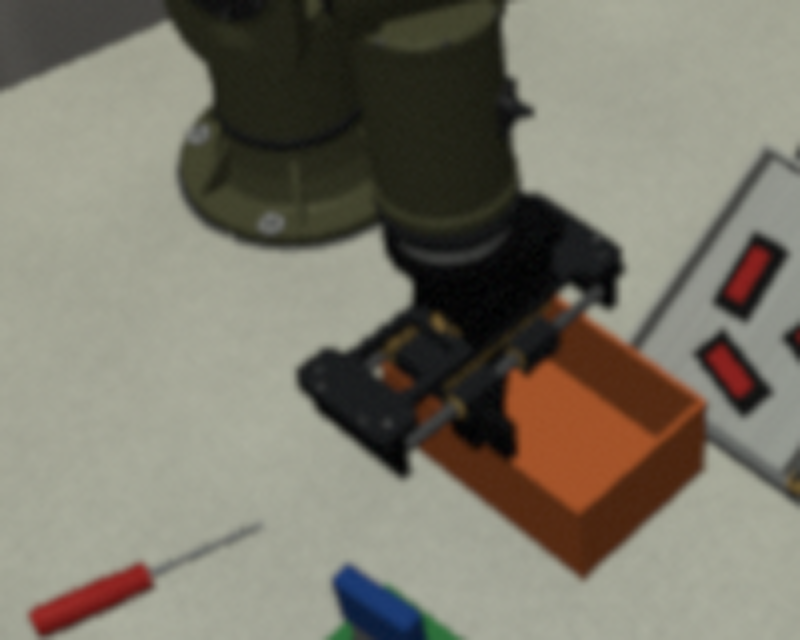

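drive_tool(
  rows=[
    [[-0.09,-0.036,0.08,0,255],[-0.183,-0.072,0.2,0.001,255],[-0.183,-0.072,0.35,0.001,255],[-0.183,-0.072,0.48,0.001,255],[-0.183,-0.072,0.54,0.001,255],[-0.183,-0.072,0.563,0.001,255],[-0.183,-0.072,0.563,0.001,255]],
  ],
)

```text
time: 12.78
position: [0.5401, -0.0688, 0.0936]
tool_rot: [-2.427, 1.994, -0.002]
ft_force: [-0.3, -0.9, -2.8]
grip_width: 0.114
```

```bash
python3 - <<'E'
from p import *
plan([(*W(-.077,0),.091,-78.7)])
snap("s8","scene",(160,80,160,130),5)
snap("t8","top",(180,160,160,120),5)
E
```

```text
t 12.78 p [ 0.5401 -0.0688  0.0936] stand [-138.    -1.2] yaw -78.82 F [-0.3 -0.9 -2.8] M [-0.16  0.15 -0.  ] w 9.9
[ 5.269e-01 -9.200e-03  9.100e-02 -7.870e+01] -> [-0.2034  0.0046  0.0087] spin -0.0007 dist 61 rows 1.0 0.0
```

View pics/s8.png

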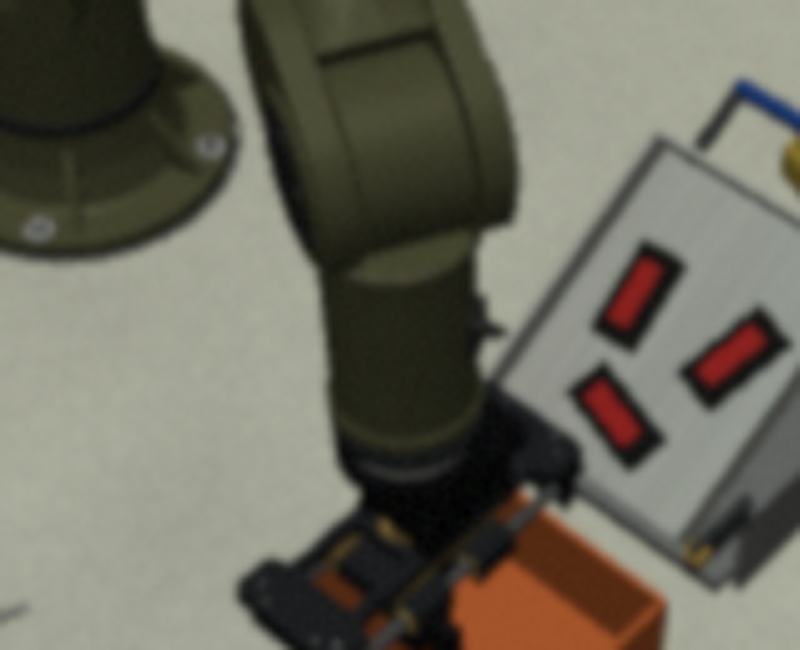

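View pics/t8.png

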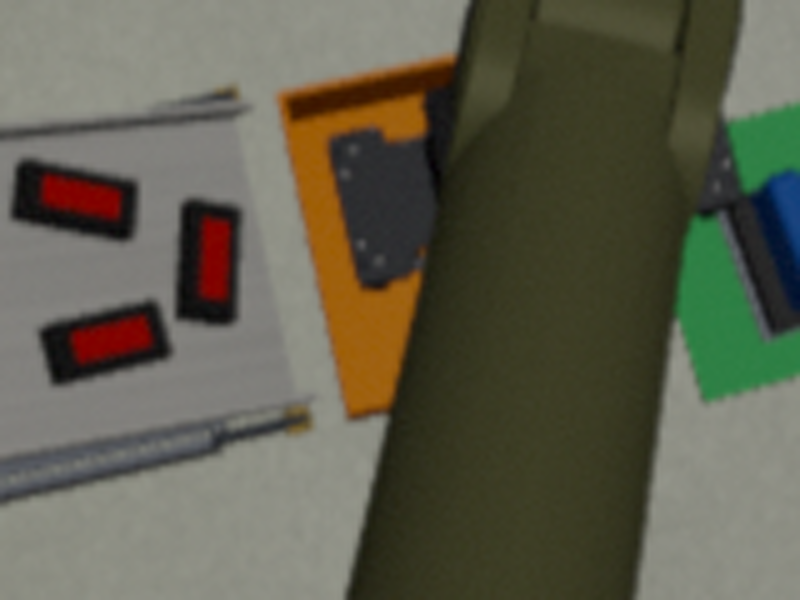

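drive_tool(
  rows=[
    [[0,0,0.007,0,255],[-0.04,0,0.007,0,255],[-0.08,0,0.007,0,255],[-0.12,0,0.007,0,255],[-0.16,0,0.007,0,255],[-0.185,0,0.007,0,255],[-0.185,0,0.014,0,255],[-0.185,0,0.014,0,255]],
  ],
)

```text
time: 13.88
position: [0.5289, -0.0132, 0.0893]
tool_rot: [-2.427, 1.993, 0.001]
ft_force: [-2.1, 2.7, 4.8]
grip_width: 0.111
```

```bash
python3 - <<'E'
from p import *
st()
E
```

```text
t 13.88 p [ 0.5289 -0.0132  0.0893] stand [-81.3  -1.2] yaw -78.77 F [-2.1  2.7  4.8] M [0.54 0.59 0.04] w 9.7
```

drive_tool(
  rows=[
    [[0,0,0,0,170],[0,0,0,0,170],[0,0,0,0,170],[0,0,-0.1,0,170],[0,0,-0.3,0,170],[0,0,-0.5,0,100],[0.3,0,-0.55,-0.25,60],[0.5,0,-0.55,-0.53,0],[0.5,0,-0.55,-0.53,0],[0.5,0,-0.55,-0.53,0],[0.5,0,-0.55,-0.53,0],[0.5,0,-0.55,-0.53,0],[0.5,0,-0.55,-0.53,0],[0.5,0,-0.55,-0.53,0],[0.5,0,-0.55,-0.53,0],[0.5,0,-0.55,-0.53,0]],
  ],
)

```text
time: 15.88
position: [0.5577, -0.1611, 0.2534]
tool_rot: [3.108, 0.458, -0.0]
ft_force: [-0.6, -0.3, 0.7]
grip_width: 0.997
```

```bash
python3 - <<'E'
from p import *
c=(.5155,-.2125)
plan([(*c,.2,17.6),(*c,.093,17.6)])
snap("w9","wrist");snap("t9","top");snap("s9","scene")
E
```

```text
t 15.88 p [ 0.5577 -0.1611  0.2534] stand [-232.    -0.4] yaw 16.78 F [-0.6 -0.3  0.7] M [-0.08  0.08  0.05] w 86.8
[ 0.5155 -0.2125  0.2    17.6   ] -> [-0.184   0.1233  0.1782] spin -0.0046 dist 85 rows 1.4 0.1
[ 0.5155 -0.2125  0.093  17.6   ] -> [-0.1839  0.1233  0.5349] spin -0.0046 dist 174 rows 2.8 0.1
```

View pics/w9.png

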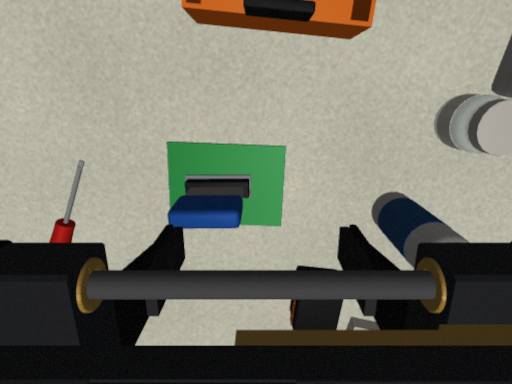

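View pics/t9.png

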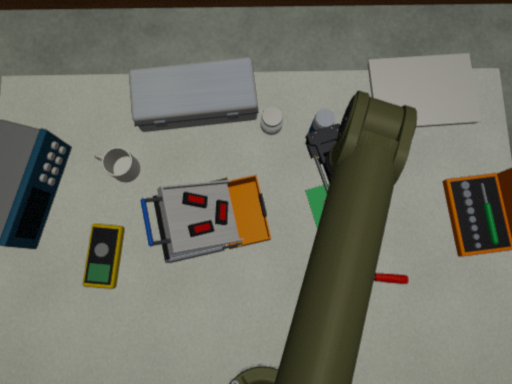

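View pics/s9.png

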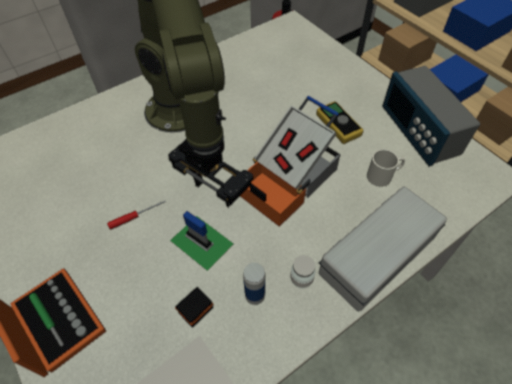

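```bash
python3 - <<'E'
from p import *
d=load("w9");crop("w9z",d["img"],(155,130,145,105),5.4)
E
```

```text
(no output)
```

View pics/w9z.png

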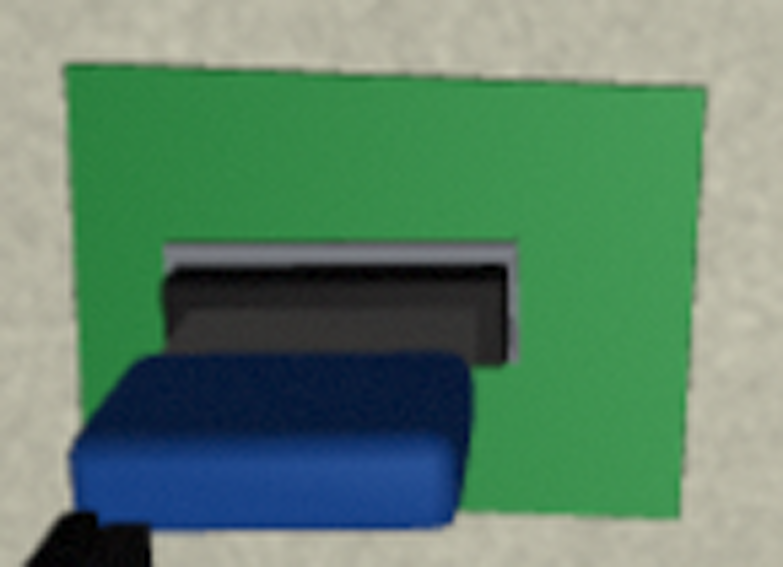

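```bash
python3 - <<'E'
from p import *
d=load("w9")
f=lambda P,o=(155,130),k=5.4:np.array(P)/k+np.array(o)+(0.5/k-0.5)
B=cast(d,f([(163,243),(517,241)]),.007);e=B[1]-B[0];a=np.arctan2(e[1],e[0]);print("blade",B,np.degrees(a),np.linalg.norm(e),"centre",B.mean(0)[:2]+.015*np.array([np.sin(a),-np.cos(a)]))
G=cast(d,f([(72,440),(472,437),(455,528),(78,530)]),.121);print("grip",G,G.mean(0));e=G[1]-G[0];print(np.degrees(np.arctan2(e[1],e[0])),np.linalg.norm(e))
M=cast(d,f([(66,65),(706,87),(680,517)]),.003);print("mat",M,(M[0]+M[2])/2)
E
```

```text
blade [[ 0.46928656 -0.21052499  0.007     ]
 [ 0.54967129 -0.18576765  0.007     ]] 17.118078043138457 0.08411082296518291 centre [ 0.51389405 -0.21248182]
grip [[ 0.48032076 -0.213226    0.121     ]
 [ 0.54725714 -0.19244155  0.121     ]
 [ 0.54906849 -0.20999868  0.121     ]
 [ 0.48487066 -0.22977846  0.121     ]] [ 0.51537926 -0.21136117  0.121     ]
17.250118972602117 0.07008902559748768
mat [[ 0.43760368 -0.17651661  0.003     ]
 [ 0.58171615 -0.13843384  0.003     ]
 [ 0.6092687  -0.24395188  0.003     ]] [ 0.52343619 -0.21023424  0.003     ]
```

```bash
python3 - <<'E'
from p import *
plan([(.5145,-.2118,.16,17.2),(.5145,-.2118,.093,17.2)])
E
```

```text
t 16.02 p [ 0.5577 -0.1611  0.2535] stand [-232.    -0.5] yaw 16.55 F [ 0.2  0.5 -1.6] M [-0.04  0.03  0.04] w 86.6
[ 0.5145 -0.2118  0.16   17.2   ] -> [-0.1862  0.121   0.3117] spin -0.0036 dist 115 rows 1.8 0.1
[ 0.5145 -0.2118  0.093  17.2   ] -> [-0.1861  0.121   0.535 ] spin -0.0036 dist 174 rows 2.8 0.1
```

drive_tool(
  rows=[
    [[-0.186,0.121,0.1,-0.003,0],[-0.186,0.121,0.2,-0.003,0],[-0.186,0.121,0.31,-0.003,0],[-0.186,0.121,0.42,-0.003,0],[-0.186,0.121,0.53,-0.003,0],[-0.186,0.121,0.53,-0.003,0],[-0.186,0.121,0.53,-0.003,120],[-0.186,0.121,0.53,-0.003,120],[-0.186,0.121,0.53,-0.003,120],[-0.186,0.121,0.53,-0.003,120]],
  ],
  grip_force=6,
)

```text
time: 17.27
position: [0.5154, -0.212, 0.0959]
tool_rot: [3.106, 0.469, 0.003]
ft_force: [-1.2, 0.2, 6.0]
grip_width: 0.806
```

```bash
python3 - <<'E'
from p import *
st();snap("s10","scene",(130,150,140,120),5)
E
```

```text
t 17.27 p [ 0.5154 -0.212   0.0959] stand [-273.6   51. ] yaw 17.17 F [-1.2  0.2  6. ] M [-0.06  0.31  0.04] w 70.2
```

View pics/s10.png

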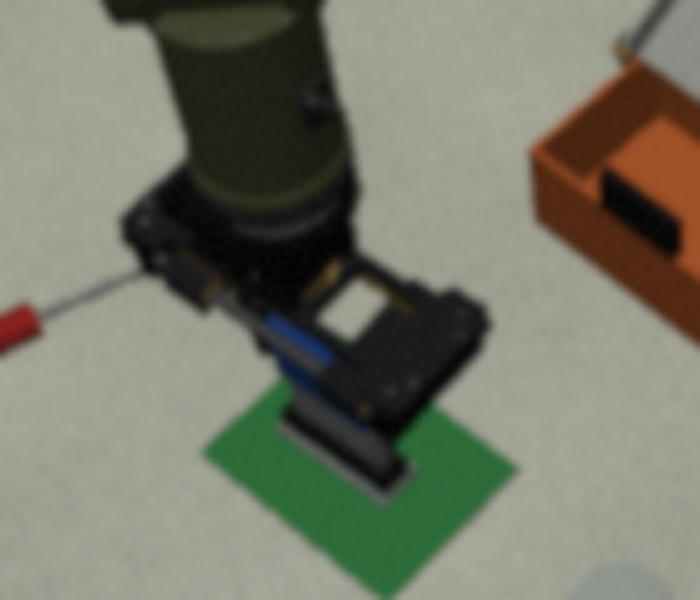

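drive_tool(
  rows=[
    [[0,0.023,0.002,0,120],[0,0.046,0.002,0,120],[0,0.069,0.003,0,120],[0,0.092,0.004,0,120],[0,0.115,0.008,0,120],[0,0.137,0.013,0,120],[0,0.158,0.02,0,120],[0,0.178,0.027,0,120],[0,0.178,0.027,0,120]],
  ],
)

```text
time: 18.45
position: [0.5301, -0.2634, 0.0861]
tool_rot: [3.106, 0.468, -0.001]
ft_force: [0.1, 0.4, -1.3]
grip_width: 0.804
```

```bash
python3 - <<'E'
from p import *
st();snap("s11","scene",(130,150,140,120),5);snap("w11","wrist")
E
```

```text
t 18.45 p [ 0.5301 -0.2634  0.0861] stand [-326.9   46.6] yaw 17.12 F [ 0.1  0.4 -1.3] M [-0.22 -0.13 -0.01] w 69.9
```

View pics/s11.png

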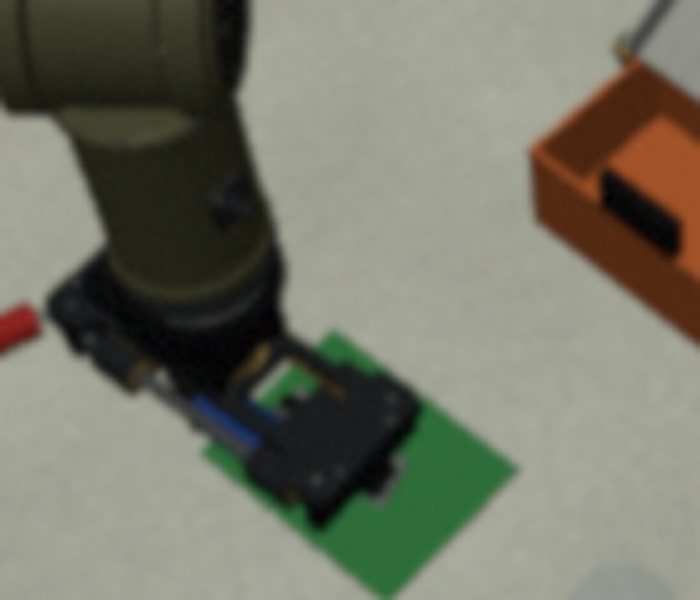

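View pics/w11.png

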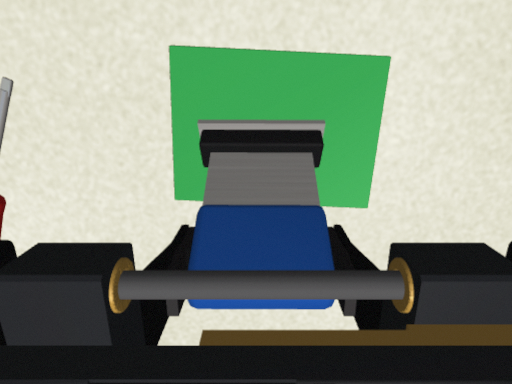

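drive_tool(
  rows=[
    [[0,0,0,0,130],[0,0,0,0,130],[0,0,0,0,130],[0,0,-0.1,0,130],[0,0,-0.3,0,130],[0,0,-0.5,0,130],[0,0,-0.5,0,130],[0,0,-0.5,0,130]],
  ],
  grip_force=60,
)

```text
time: 19.55
position: [0.5301, -0.2621, 0.2359]
tool_rot: [-3.105, -0.469, 0.001]
ft_force: [0.4, 0.1, -2.4]
grip_width: 0.802
```

```bash
python3 - <<'E'
from p import *
st();snap("w12","wrist");d=load("w12");crop("w12z",d["img"],(180,90,170,130),4.5)
E
```

```text
t 19.55 p [ 0.5301 -0.2621  0.2359] stand [-325.7   46.4] yaw 17.18 F [ 0.4  0.1 -2.4] M [-0.12  0.07  0.01] w 69.8
```

View pics/w12z.png

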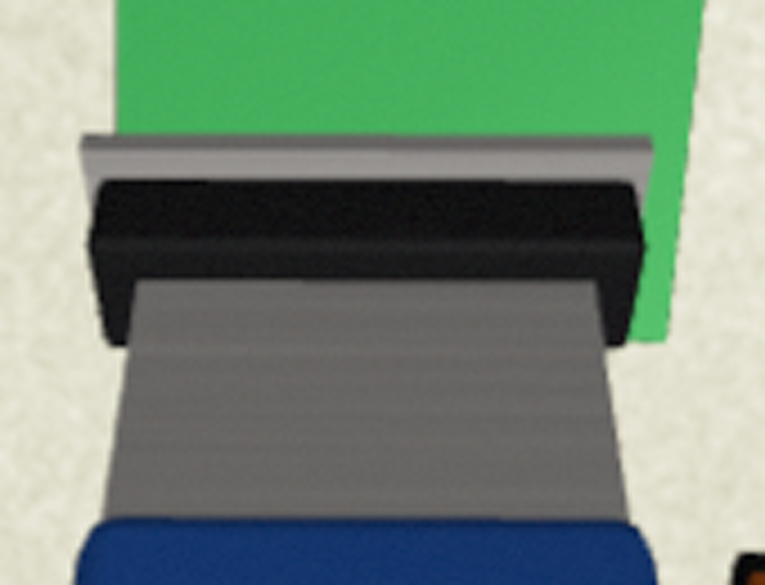

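```bash
cat > tilt.py <<'E'
from p import *
from scipy.optimize import least_squares
def fit(d,p,R,obs):  # obs: list of ((X,x,z),(u,v)) ; returns theta,h,offs
    def pts(q,m):
        th,h,off,lx=q
        # scraper coords -> tool frame: x_t=X+lx ; 'n' = tool y. far side = -n
        X,x,z=m; r=np.array([-x,z-h]) # (n, up) rel pivot
        n=r[0]*np.cos(th)+r[1]*np.sin(th); u=-r[0]*np.sin(th)+r[1]*np.cos(th)
        g=np.array([X+lx,n+off,-.005-u])
        return R@g+p
    f=lambda q:np.concatenate([(proj(d,pts(q,m))[0]-uv)*w for m,uv,w in obs]+[[q[2]*300]])
    s=least_squares(f,[.5,.095,0,0]);return s.x,s.fun
E
python3 - <<'E'
from tilt import *
d=load("w12");p,R,y=st(0)
F=lambda P:np.array(P)/4.5+np.array((180,90))+(0.5/4.5-0.5)
o=np.array([1,1]);
obs=[((-.042,.015,0),F((80,135)),o),((.042,.015,0),F((653,135)),o),((-.042,.015,.004),F((84,151)),o),((.042,.015,.004),F((651,151)),o),((0,.010,.065),F((365,518)),np.array([0,1])),((0,.011,.020),F((368,239)),np.array([0,1]))]
q,r=fit(d,p,R,obs);print("deg",np.degrees(q[0]),q[1:],np.round(r,2))
E
```

```text
deg 34.502436256101426 [ 0.0957072   0.00368755 -0.00047312] [ 0.35 -0.4  -0.13 -0.43 -1.29  0.02  1.08 -0.01  0.   -1.19 -0.    2.01
  1.11]
```

```bash
python3 - <<'E'
from p import *
plan([(*W(.0513,-.028),.308,11.3)])
E
```

```text
t 19.6 p [ 0.5297 -0.2619  0.235 ] stand [-325.3   46.8] yaw 17.19 F [ 0.4  0.5 -2.9] M [-0.15 -0.03  0.04] w 69.6
[ 0.5292  0.1221  0.308  11.3   ] -> [ 0.3762 -1.2236 -0.2418] spin 0.0327 dist 391 rows 6.3 0.6
```

drive_tool(
  rows=[
    [[0.03,-0.1,-0.15,0.01,130],[0.09,-0.26,-0.28,0.02,130],[0.15,-0.43,-0.28,0.033,130],[0.2,-0.6,-0.28,0.033,130],[0.25,-0.77,-0.28,0.033,130],[0.29,-0.9,-0.28,0.033,130],[0.3,-0.96,-0.28,0.033,130],[0.3,-0.98,-0.28,0.033,130],[0.3,-0.98,-0.28,0.033,130]],
  ],
)

```text
time: 20.72
position: [0.5296, 0.0432, 0.3202]
tool_rot: [3.126, 0.304, -0.001]
ft_force: [0.0, 0.0, -1.5]
grip_width: 0.797
```

```bash
python3 - <<'E'
from p import *
plan([(*W(.0513,-.028),.308,11.3)])
E
```

```text
t 20.73 p [0.5296 0.0432 0.3202] stand [-26.1 -12.9] yaw 11.12 F [ 0.   0.  -1.5] M [-0.17  0.05  0.02] w 69.3
[ 0.5292  0.1221  0.308  11.3   ] -> [ 0.0496 -0.2582  0.0403] spin -0.001 dist 80 rows 1.3 0.0
```

drive_tool(
  rows=[
    [[0.025,-0.13,0.02,-0.001,130],[0.05,-0.23,0.04,-0.001,130],[0.05,-0.258,0.04,-0.001,130],[0.05,-0.258,0.04,-0.001,130],[0.05,-0.258,0.04,-0.001,130]],
  ],
)

```text
time: 21.35
position: [0.5298, 0.1213, 0.3091]
tool_rot: [3.126, 0.307, 0.001]
ft_force: [0.2, -0.7, -2.3]
grip_width: 0.8
```

```bash
python3 - <<'E'
from p import *
plan([(*W(.0827-.0105,-.028),.2567+.017,11.3),(*W(.0827-.0021,-.028),.2567+.0034,11.3)])
snap("w13","wrist");snap("s13","scene",(230,80,130,110),5)
E
```

```text
t 21.35 p [0.5298 0.1213 0.3091] stand [ 50.4 -28.5] yaw 11.22 F [ 0.2 -0.7 -2.3] M [-0.17 -0.01 -0.03] w 69.6
[ 0.5251  0.1426  0.2737 11.3   ] -> [-0.0017 -0.0727  0.1178] spin -0.0004 dist 42 rows 0.7 0.0
[ 0.5235  0.1508  0.2601 11.3   ] -> [-0.0018 -0.1007  0.1632] spin -0.0004 dist 58 rows 0.9 0.0
```

View pics/w13.png

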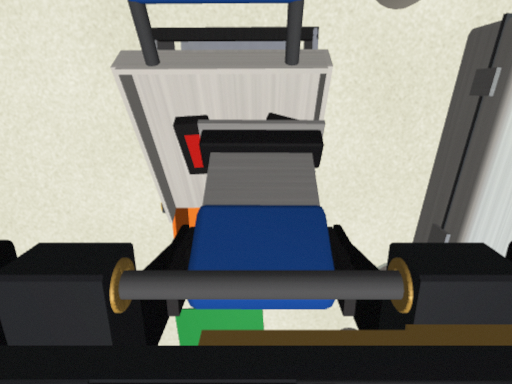

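View pics/s13.png

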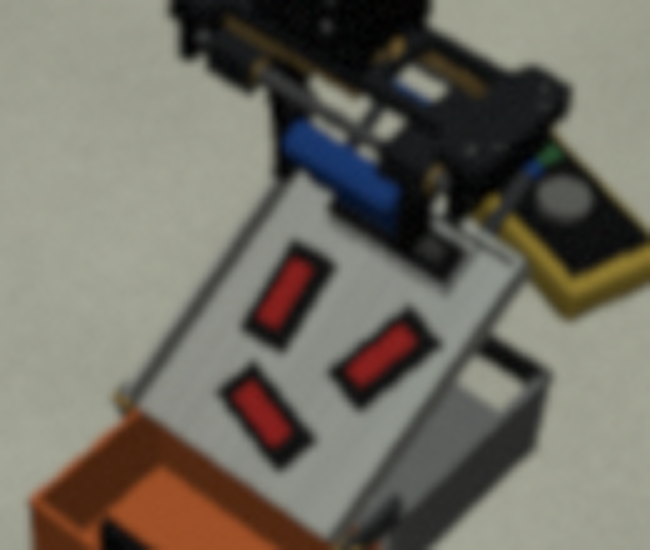

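```bash
cat > tray.py <<'E'
from p import *
c5,s5=np.cos(.55),np.sin(.55)
EX=np.array([*(ex*c5),s5]);EY=np.array([*ey,0]);EZ=np.cross(EX,EY)
L0=np.array([*O,.095])+.004*EZ
def lip(X): q=np.asarray(X)-L0;return np.array([q@EX,q@EY,q@EZ])
def castlip(d,uv,h):
    R,t=d["R"],d["t"];C=-R.T@t;r=R.T@np.linalg.inv(d["camera_matrix"])@np.array([uv[0],uv[1],1.])
    k=(h-(C-L0)@EZ)/(r@EZ);return lip(C+k*r)
def reds(n):
    d=load(n);hsv=cv2.cvtColor(d["img"],cv2.COLOR_BGR2HSV)
    r=((hsv[...,0]<8)|(hsv[...,0]>172))&(hsv[...,1]>140)&(hsv[...,2]>60)
    c,_=cv2.findContours(r.astype(np.uint8),cv2.RETR_EXTERNAL,cv2.CHAIN_APPROX_NONE)
    for k in c:
        if 25<cv2.contourArea(k):
            b=cv2.minAreaRect(k);bp=np.array([castlip(d,u,.014)for u in cv2.boxPoints(b)])
            e=[bp[1]-bp[0],bp[2]-bp[1]];e=max(e,key=np.linalg.norm)
            print(n,np.round(b[0]),"lip",np.round(castlip(d,b[0],.014)*1000,1)[:2],"len",round(np.linalg.norm(e)*1000,1),"ang",round(np.degrees(np.arctan2(e[1],e[0]))%180,1))
E
python3 - <<'E'
from tray import *
for n in("t3","t9","s9","s13","w3"): reds(n)
E
```

```text
t3 [391. 278.] lip [-502.   278.7] len 147.3 ang 165.6
t3 [202. 227.] lip [102.5  31. ] len 42.9 ang 5.1
t3 [222. 211.] lip [37.2 -1.9] len 41.4 ang 76.7
t3 [196. 199.] lip [103.8 -40.4] len 42.4 ang 163.4
t9 [391. 278.] lip [-501.8  278.6] len 147.7 ang 165.4
t9 [202. 227.] lip [102.4  31.4] len 43.0 ang 3.8
t9 [222. 211.] lip [37.2 -1.9] len 41.4 ang 76.7
t9 [196. 199.] lip [103.8 -40.4] len 42.4 ang 163.4
s9 [122. 220.] lip [-415.   345.4] len 115.9 ang 144.7
s9 [282. 162.] lip [37.4 -2.7] len 43.0 ang 72.9
s9 [306. 150.] lip [103.1 -41.6] len 42.7 ang 162.6
s9 [287. 138.] lip [102.5  30.1] len 43.4 ang 3.5
s9 [277.  14.] lip [408.2 303.2] len 30.1 ang 138.1
s13 [122. 220.] lip [-414.9  345.4] len 115.6 ang 145.5
s13 [282. 162.] lip [37.4 -2.7] len 43.0 ang 72.9
s13 [306. 150.] lip [103.2 -41.5] len 42.6 ang 163.8
s13 [286. 138.] lip [101.7  30.1] len 41.8 ang 3.5
s13 [277.  14.] lip [408.2 303.2] len 30.1 ang 138.1
w3 [153. 218.] lip [102.4 -39.9] len 45.6 ang 162.8
w3 [107. 171.] lip [36.9 -0.3] len 46.6 ang 73.2
w3 [146. 147.] lip [102.3  31.5] len 43.0 ang 4.3
```

drive_tool(
  rows=[
    [[-0.002,-0.035,0.055,0,130],[-0.002,-0.073,0.118,0,130],[-0.002,-0.09,0.146,0,130],[-0.002,-0.1,0.163,0,130],[-0.002,-0.1,0.163,0,130],[-0.002,-0.1,0.163,0,130]],
  ],
)

```text
time: 22.2
position: [0.5232, 0.1527, 0.2602]
tool_rot: [-3.126, -0.311, -0.002]
ft_force: [0.8, -1.5, -2.5]
grip_width: 0.8
```

```bash
python3 - <<'E'
from tray import *
p,R,y=st()
snap("w14","wrist");snap("s14","scene",(230,80,130,110),5)
E
```

```text
t 22.2 p [0.5232 0.1527 0.2602] stand [ 82.5 -28.1] yaw 11.38 F [ 0.8 -1.5 -2.5] M [-0.1   0.01 -0.02] w 69.6
```

View pics/w14.png

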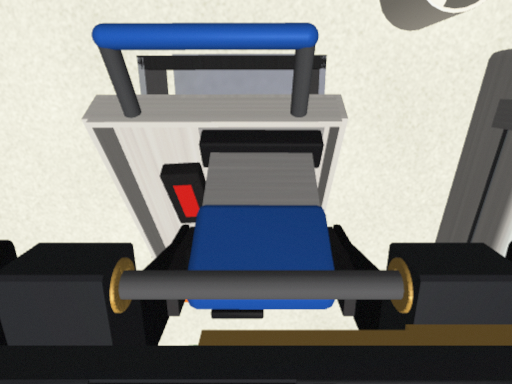

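View pics/s14.png

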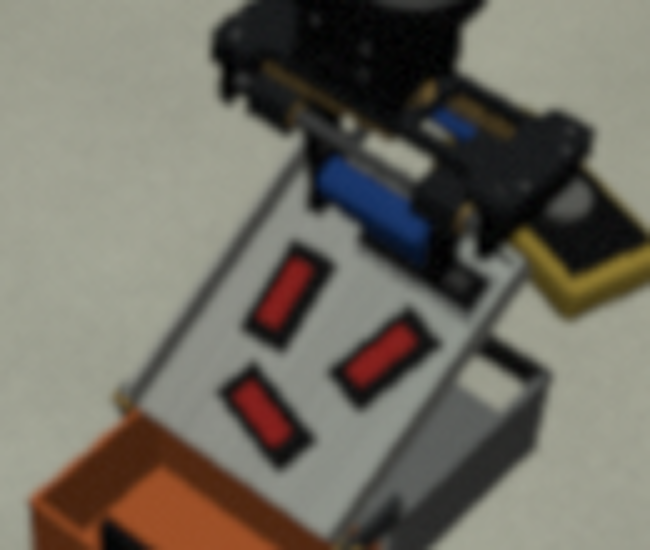

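drive_tool(
  rows=[
    [[0,0,0.003,0,130],[0,0,0.006,0,130],[0,0,0.009,0,130],[0,0,0.009,0,130]],
  ],
)

```text
time: 22.8
position: [0.5227, 0.153, 0.2569]
tool_rot: [3.126, 0.312, -0.0]
ft_force: [0.0, 1.0, -1.1]
grip_width: 0.798
```

```bash
python3 - <<'E'
from tray import *
p,R,y=st()
E
```

```text
t 22.8 p [0.5227 0.153  0.2569] stand [ 82.9 -27.7] yaw 11.41 F [ 0.   1.  -1.1] M [-0.09  0.03 -0.03] w 69.5
```

drive_tool(
  rows=[
    [[0,0,0.004,0,130],[0,0,0.007,0,130],[0,0,0.007,0,130]],
  ],
)

```text
time: 23.18
position: [0.5229, 0.1528, 0.2565]
tool_rot: [-3.125, -0.312, -0.001]
ft_force: [-2.4, -1.0, 6.2]
grip_width: 0.801
```

```bash
python3 - <<'E'
from tray import *
p,R,y=st()
E
```

```text
t 23.18 p [0.5229 0.1528 0.2565] stand [ 82.7 -27.8] yaw 11.4 F [-2.4 -1.   6.2] M [-0.33  1.01  0.18] w 69.7
```

drive_tool(
  rows=[
    [[0,0.003,-0.006,0,130],[0,0.025,0.007,0,130],[0,0.046,0.02,0,130],[0,0.067,0.033,0,130],[0,0.088,0.046,0,130],[0,0.11,0.059,0,130],[0,0.131,0.072,0,130],[0,0.152,0.086,0,130],[0,0.174,0.099,0,130]],
  ],
)

```text
time: 24.3
position: [0.5333, 0.1015, 0.225]
tool_rot: [-3.126, -0.312, -0.0]
ft_force: [-0.1, 0.1, -1.7]
grip_width: 0.799
```

```bash
python3 - <<'E'
from tray import *
p,R,y=st()
snap("w15","wrist");snap("s15","scene",(230,80,130,110),5);reds("s15")
E
```

```text
t 24.3 p [0.5333 0.1015 0.225 ] stand [ 30.3 -28. ] yaw 11.41 F [-0.1  0.1 -1.7] M [-0.09  0.06  0.  ] w 69.5
s15 [122. 220.] lip [-414.9  345.6] len 115.6 ang 145.5
s15 [277. 168.] lip [15.5 -1. ] len 42.7 ang 59.1
s15 [295. 167.] lip [ 48.2 -43.8] len 42.2 ang 169.6
```

View pics/s15.png

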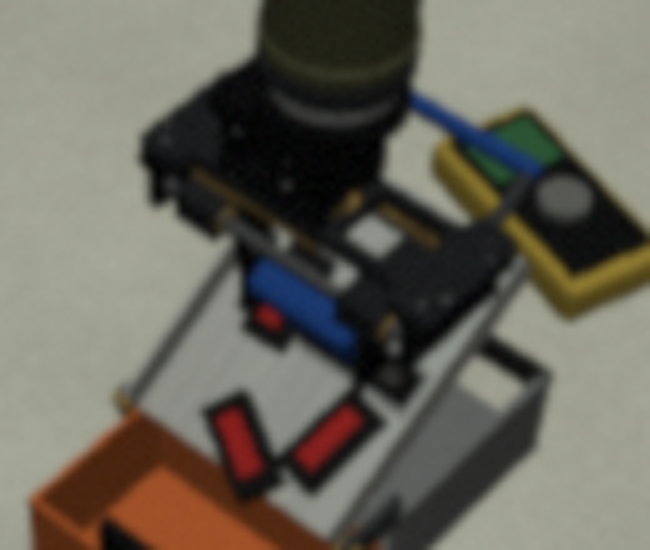

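View pics/w15.png

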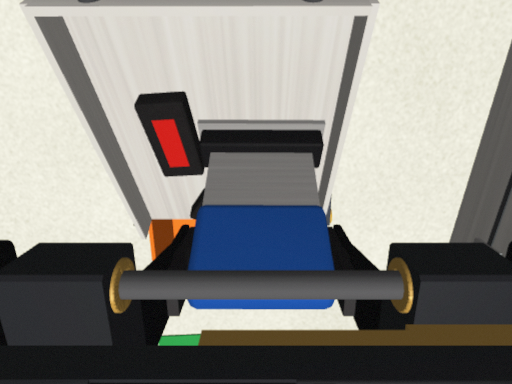

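drive_tool(
  rows=[
    [[0,0.021,0.013,0,130],[0,0.042,0.026,0,130],[0,0.063,0.039,0,130],[0,0.084,0.052,0,130],[0,0.105,0.064,0,130],[0,0.126,0.077,0,130],[0,0.142,0.087,0,130],[0,0.158,0.097,0,130],[0,0.174,0.107,0,130],[0,0.19,0.117,0,130],[0,0.206,0.127,0,130],[0,0.222,0.136,0,130],[0,0.238,0.146,0,130],[0,0.253,0.155,0,130],[0,0.253,0.155,0,130]],
  ],
)

```text
time: 26.28
position: [0.548, 0.0269, 0.1784]
tool_rot: [3.126, 0.311, -0.001]
ft_force: [0.7, 0.0, -1.4]
grip_width: 0.798
```

```bash
python3 - <<'E'
from tray import *
p,R,y=st()
snap("w16","wrist");snap("s16","scene",(210,90,130,130),5);reds("s16")
E
```

```text
t 26.27 p [0.548  0.0269 0.1784] stand [-45.7 -27.8] yaw 11.37 F [ 0.7  0.  -1.4] M [-0.1   0.01  0.02] w 69.4
s16 [122. 220.] lip [-414.8  345.7] len 115.2 ang 146.2
s16 [277.  14.] lip [407. 303.] len 31.9 ang 149.2
```

View pics/s16.png

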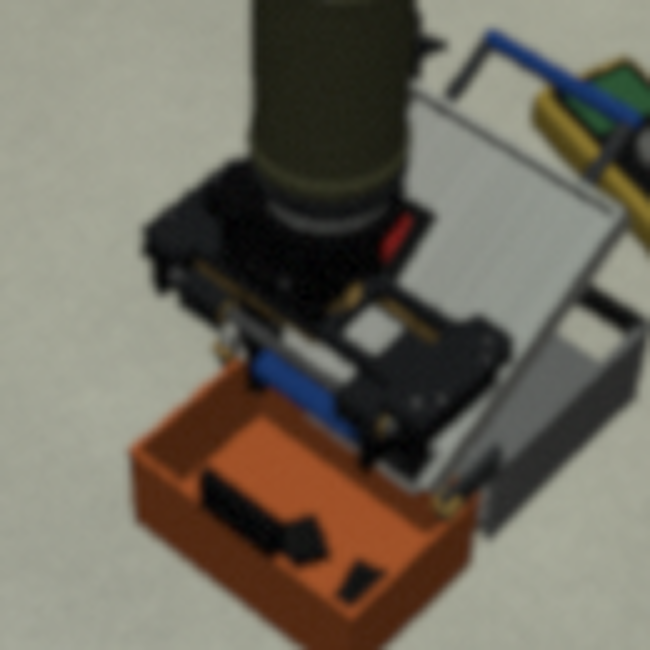

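View pics/w16.png

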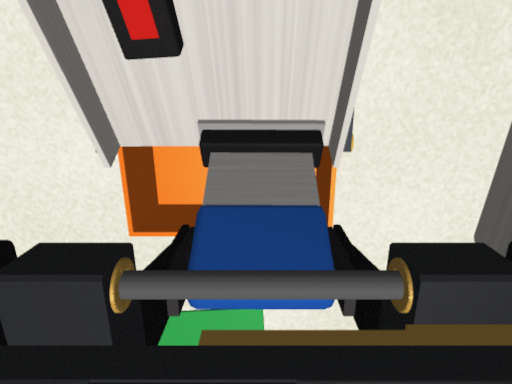

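```bash
python3 - <<'E'
from tray import *
p,R,y=st(0)
plan([(*W(-.0457-.026,-.028),p[2]+.0426,11.3),(*W(.0829-.0314,.030),.2568+.0512,11.3),(*W(.0829-.0021,.030),.2568+.0034,11.3),(*W(.0829,.030),.2568,11.3)])
E
```

```text
t 26.38 p [0.5482 0.0276 0.1787] stand [-45.1 -28.1] yaw 11.41 F [-0.7 -0.1 -1.9] M [-0.16  0.04 -0.03] w 69.4
[5.533e-01 1.500e-03 2.213e-01 1.130e+01] -> [-0.0004  0.0887 -0.142 ] spin 0.0006 dist 50 rows 0.8 0.0
[ 0.4723  0.1109  0.308  11.3   ] -> [-0.1929 -0.3224 -0.431 ] spin 0.0006 dist 172 rows 2.7 0.0
[ 0.4665  0.1397  0.2602 11.3   ] -> [-0.1927 -0.42   -0.2716] spin 0.0006 dist 161 rows 2.6 0.0
[ 0.4661  0.1417  0.2568 11.3   ] -> [-0.1927 -0.427  -0.2603] spin 0.0006 dist 161 rows 2.6 0.0
```

drive_tool(
  rows=[
    [[0,0.045,-0.07,0,130],[0,0.089,-0.142,0,130],[-0.05,0,-0.23,0,130],[-0.12,-0.15,-0.33,0,130],[-0.193,-0.29,-0.42,0,130],[-0.193,-0.322,-0.431,0,130],[-0.193,-0.322,-0.431,0,130],[-0.193,-0.36,-0.37,0,130],[-0.193,-0.4,-0.305,0,130],[-0.193,-0.42,-0.272,0,130],[-0.193,-0.42,-0.272,0,130],[-0.193,-0.42,-0.272,0,130]],
  ],
)

```text
time: 27.88
position: [0.467, 0.1389, 0.2605]
tool_rot: [3.126, 0.311, 0.001]
ft_force: [-1.0, -0.9, -1.5]
grip_width: 0.802
```

```bash
python3 - <<'E'
from tray import *
p,R,y=st()
plan([(*W(.0829,.030),.2568,11.3)])
snap("w17","wrist");snap("s17","scene",(210,90,130,130),5);reds("s17")
E
```

```text
t 27.88 p [0.467  0.1389 0.2605] stand [80.  29.7] yaw 11.35 F [-1.  -0.9 -1.5] M [-0.12 -0.02 -0.01] w 69.7
t 27.88 p [0.467  0.1389 0.2605] stand [80.  29.7] yaw 11.35 F [-1.  -0.9 -1.5] M [-0.12 -0.02 -0.01] w 69.7
[ 0.4661  0.1417  0.2568 11.3   ] -> [-0.0009 -0.0097  0.0124] spin 0.0003 dist 5 rows 0.1 0.0
s17 [122. 220.] lip [-415.   345.4] len 115.8 ang 144.9
s17 [286. 138.] lip [101.7  30.3] len 41.8 ang 3.5
```

View pics/s17.png

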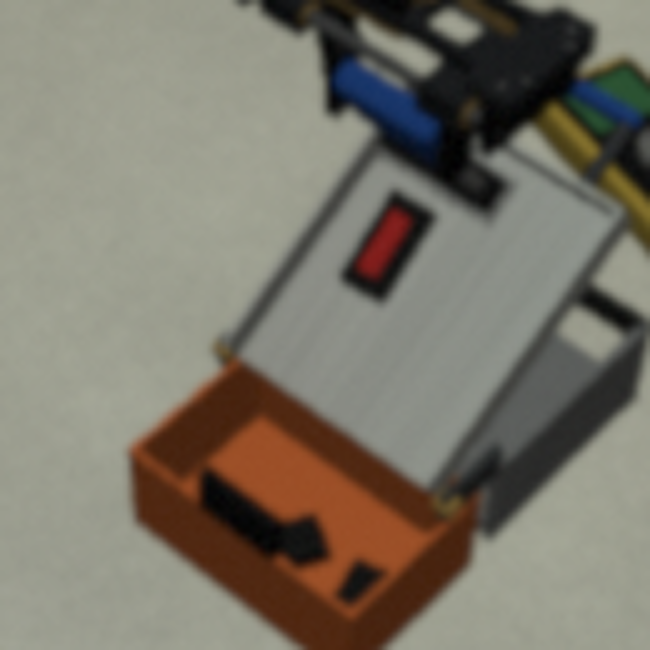

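View pics/w17.png

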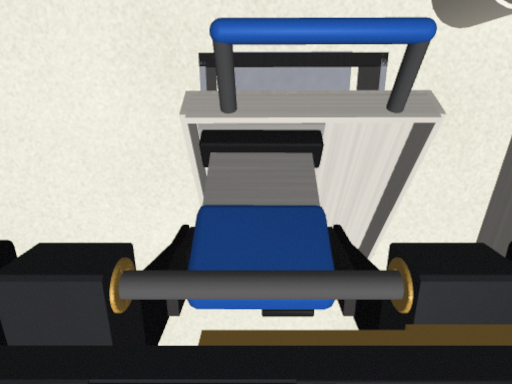

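drive_tool(
  rows=[
    [[0,-0.008,0.01,0,130],[0,0.014,0.024,0,130],[0,0.038,0.039,0,130],[0,0.062,0.053,0,130],[0,0.086,0.068,0,130],[0,0.11,0.083,0,130],[0,0.134,0.098,0,130],[0,0.158,0.112,0,130],[0,0.182,0.127,0,130],[0,0.206,0.142,0,130],[0,0.23,0.156,0,130],[0,0.254,0.171,0,130],[0,0.278,0.186,0,130],[0,0.3,0.199,0,130],[0,0.32,0.212,0,130],[0,0.34,0.224,0,130],[0,0.36,0.236,0,130],[0,0.38,0.248,0,130],[0,0.4,0.26,0,130],[0,0.42,0.272,0,130]],
  ],
)

```text
time: 30.48
position: [0.4915, 0.0156, 0.1784]
tool_rot: [-3.126, -0.312, -0.0]
ft_force: [-0.4, -0.1, -1.6]
grip_width: 0.798
```

```bash
python3 - <<'E'
from tray import *
p,R,y=st()
snap("s18","scene",(210,90,130,130),5);snap("w18","wrist")
E
```

```text
t 30.48 p [0.4915 0.0156 0.1784] stand [-45.7  29.9] yaw 11.41 F [-0.4 -0.1 -1.6] M [-0.13  0.03 -0.06] w 69.5
```

View pics/s18.png

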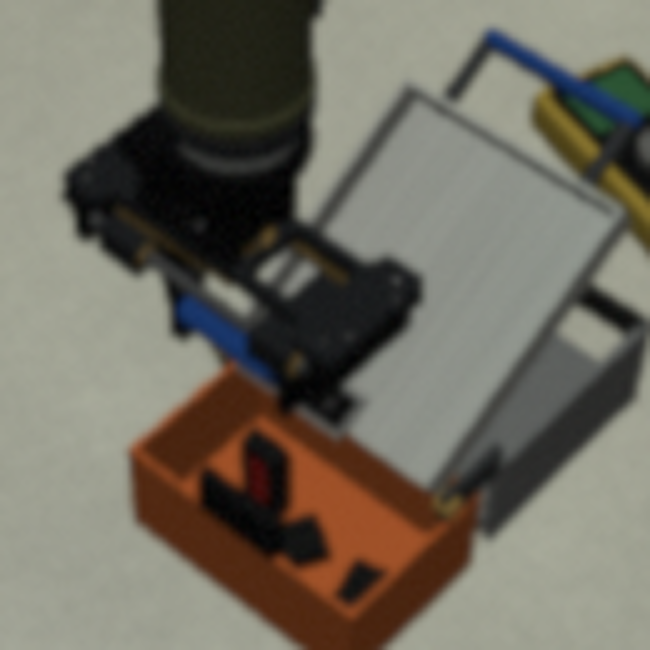

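View pics/w18.png

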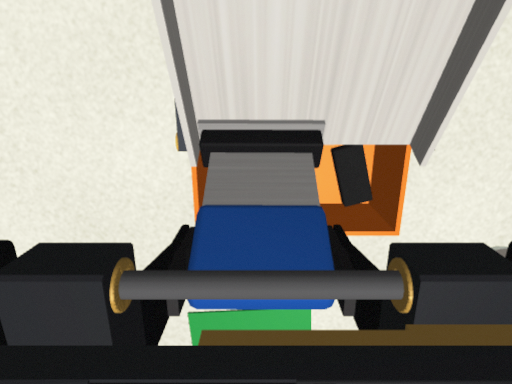

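```bash
python3 - <<'E'
from tray import *
p,R,y=st(0)
plan([(.5301,-.2634,.25,17.2)])
E
```

```text
t 30.57 p [0.4912 0.0151 0.1782] stand [-46.2  30.2] yaw 11.34 F [ 0.4 -0.4 -2.3] M [-0.14  0.04 -0.02] w 69.3
[ 0.5301 -0.2634  0.25   17.2   ] -> [-0.0556  0.9357 -0.239 ] spin -0.0325 dist 290 rows 4.6 0.5
```

drive_tool(
  rows=[
    [[0,0.045,-0.07,0,130],[0,0.1,-0.16,0,130],[-0.01,0.23,-0.24,0,130],[-0.02,0.4,-0.24,-0.01,130],[-0.03,0.58,-0.24,-0.02,130],[-0.045,0.76,-0.24,-0.033,130],[-0.056,0.88,-0.24,-0.033,130],[-0.056,0.936,-0.2,-0.033,130],[-0.056,0.936,-0.1,-0.033,130],[-0.056,0.936,0.05,-0.033,130],[-0.056,0.936,0.15,-0.033,130],[-0.056,0.936,0.23,-0.033,130],[-0.056,0.936,0.23,-0.033,130],[-0.056,0.936,0.23,-0.033,130]],
  ],
)

```text
time: 32.33
position: [0.5313, -0.2628, 0.1107]
tool_rot: [3.105, 0.474, 0.002]
ft_force: [-0.0, -0.2, -2.1]
grip_width: 0.798
```

```bash
python3 - <<'E'
from tray import *
p,R,y=st()
plan([(.5320,-.2625,.0861,17.2)])
snap("w19","wrist");snap("s19","scene",(130,150,140,120),5)
E
```

```text
t 32.33 p [ 0.5313 -0.2628  0.1107] stand [-326.5   45.4] yaw 17.37 F [-0.  -0.2 -2.1] M [-0.14 -0.02 -0.01] w 69.4
t 32.33 p [ 0.5313 -0.2628  0.1107] stand [-326.5   45.4] yaw 17.37 F [-0.  -0.2 -2.1] M [-0.14 -0.02 -0.01] w 69.4
[ 0.532  -0.2625  0.0861 17.2   ] -> [ 0.0025 -0.0002  0.082 ] spin 0.001 dist 25 rows 0.4 0.0
```

View pics/w19.png

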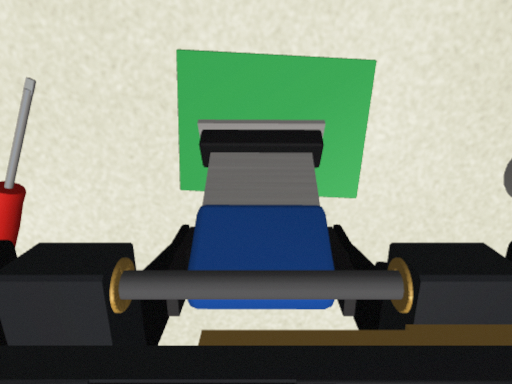

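drive_tool(
  rows=[
    [[0.002,0,0.04,0.001,130],[0.002,0,0.075,0.001,130],[0.002,0,0.085,0.001,130],[0.002,0,0.088,0.001,130],[0.002,0,0.088,0.001,130]],
  ],
)

```text
time: 33.05
position: [0.5314, -0.2629, 0.0854]
tool_rot: [-3.106, -0.469, -0.002]
ft_force: [-3.5, 1.6, 15.0]
grip_width: 0.798
```

```bash
python3 - <<'E'
from tray import *
st()
E
```

```text
t 33.05 p [ 0.5314 -0.2629  0.0854] stand [-326.7   45.3] yaw 17.16 F [-3.5  1.6 15. ] M [0.8  1.26 0.15] w 69.4
```

drive_tool(
  rows=[
    [[0,0,-0.003,0,130],[0,0,-0.003,0,130],[0,-0.02,-0.01,0,130],[0,-0.041,-0.016,0,130],[0,-0.064,-0.021,0,130],[0,-0.086,-0.025,0,130],[0,-0.109,-0.027,0,130],[0,-0.132,-0.028,0,130]],
  ],
  grip_force=5,
)

```text
time: 34.05
position: [0.5183, -0.2236, 0.091]
tool_rot: [-3.105, -0.469, 0.003]
ft_force: [-0.1, -0.5, -2.5]
grip_width: 0.801
```

```bash
python3 - <<'E'
from tray import *
st()
snap("w20","wrist");snap("s20","scene",(130,150,140,120),5)
E
```

```text
t 34.05 p [ 0.5183 -0.2236  0.091 ] stand [-285.5   50.4] yaw 17.19 F [-0.1 -0.5 -2.5] M [-0.17 -0.05  0.01] w 69.7
```

View pics/w20.png

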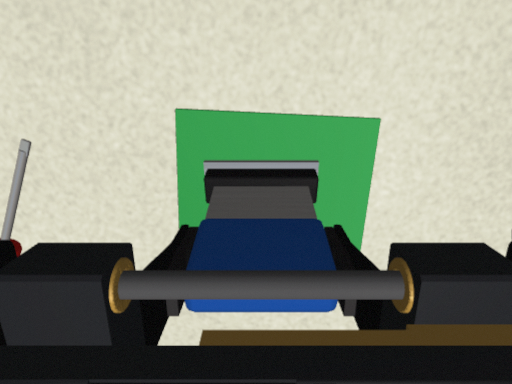

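View pics/s20.png

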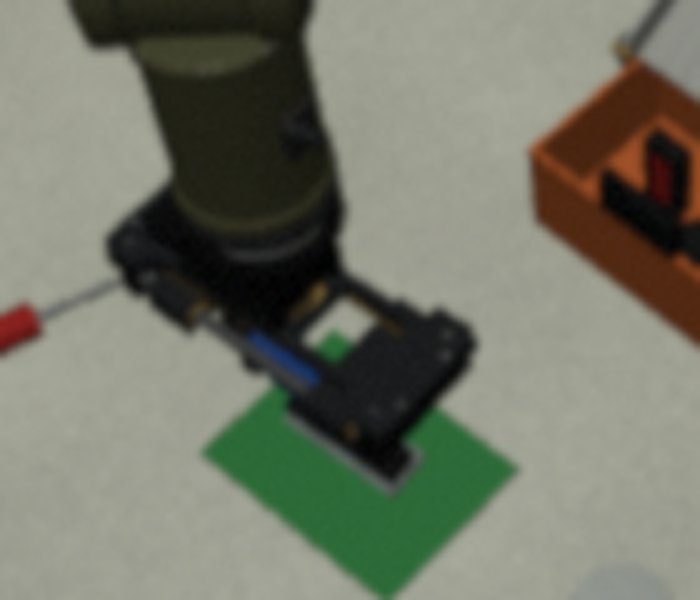

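```bash
python3 - <<'E'
from tilt import *
d=load("w20");crop("w20z",d["img"],(180,130,170,110),4.5)
p,R,y=st(0)
o=np.array([1,1])
obs=[((-.042,.015,0),(204,161),o),((.042,.015,0),(319,161),o),((0,.011,.020),(261,181.5),np.array([0,1])),((0,.010,.065),(261,219.5),np.array([0,1]))]
q,r=fit(d,p,R,obs);print("deg",np.degrees(q[0]),q[1:],np.round(r,2))
print(cast(d,[(204,161),(319,161)],.008))
E
```

```text
deg 12.740649903534377 [ 0.08827719  0.00265853 -0.00076641] [-0.36  0.79  0.36  0.69  0.   -1.8   0.    0.22  0.8 ]
[[ 0.46744692 -0.20622137  0.008     ]
 [ 0.54898026 -0.18096342  0.008     ]]
```

View pics/w20z.png

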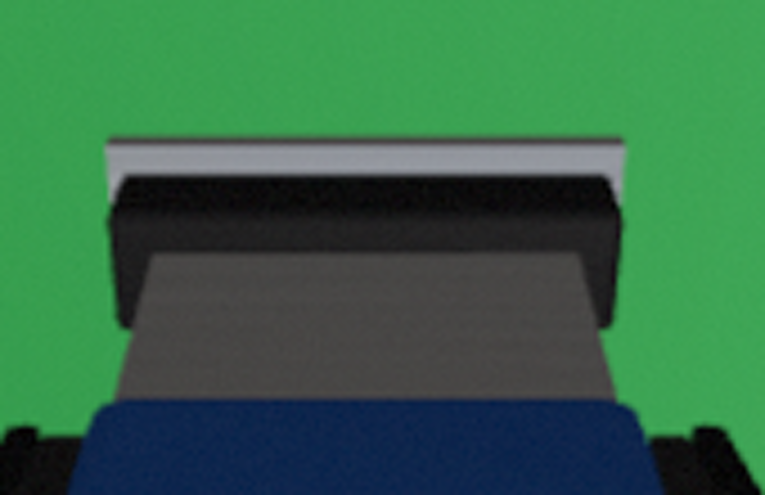

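drive_tool(
  rows=[
    [[0,0,0.006,0,130],[0,-0.02,0.007,0,130],[0,-0.04,0.007,0,130],[0,-0.06,0.007,0,130],[0,-0.07,0.01,0,130],[0,-0.07,0.014,0,130]],
  ],
)

```text
time: 34.9
position: [0.5131, -0.2038, 0.088]
tool_rot: [-3.105, -0.47, 0.0]
ft_force: [-2.5, 0.5, 7.9]
grip_width: 0.803
```

```bash
python3 - <<'E'
from tilt import *
p,R,y=st()
d=snap("w21","wrist");crop("w21z",d["img"],(180,130,170,110),4.5);snap("s21","scene",(130,150,140,120),5)
E
```

```text
t 34.9 p [ 0.5131 -0.2038  0.088 ] stand [-265.1   51.7] yaw 17.2 F [-2.5  0.5  7.9] M [-0.    0.78 -0.04] w 69.9
```

View pics/w21z.png

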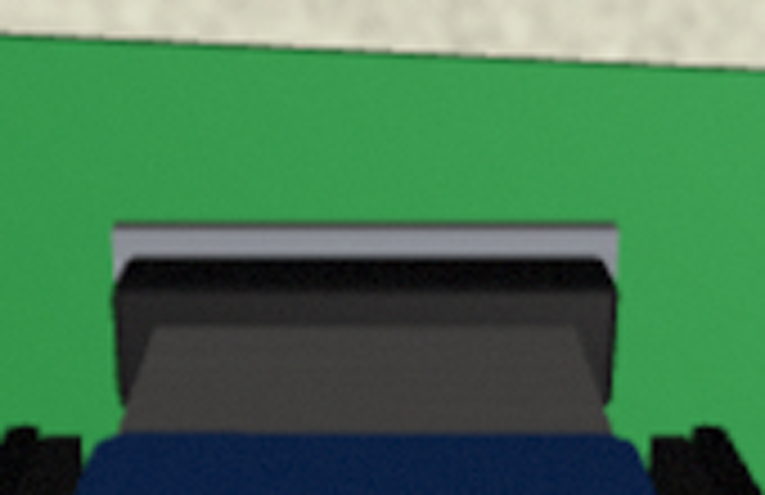

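View pics/s21.png

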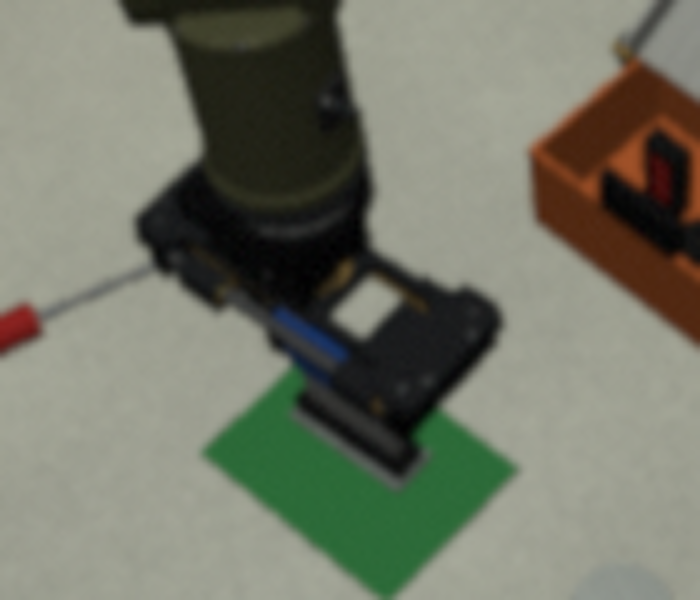

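```bash
python3 - <<'E'
from tilt import *
d=load("w21")
p,R,y=st(0)
F=lambda P:np.array(P)/4.5+np.array((180,130))+(0.5/4.5-0.5)
o=np.array([1,1])
obs=[((-.042,.015,0),F((112,223)),o),((.042,.015,0),F((618,223)),o),((0,.011,.020),F((365,290)),np.array([0,1])),((0,.010,.065),F((365,433)),np.array([0,1]))]
q,r=fit(d,p,R,obs);print("deg",np.degrees(q[0]),q[1:],np.round(r,2))
B=cast(d,F([(112,223),(618,223)]),.004);print(B,np.linalg.norm(B[1]-B[0]))
for th in(0,5,10):
  h=.091
E
```

```text
deg 3.5863979106673356 [ 0.08572148  0.00185495 -0.00121676] [-0.19 -0.01  0.19  0.03 -0.    0.08 -0.   -0.16  0.56]
[[ 0.46605354 -0.20017912  0.004     ]
 [ 0.54751594 -0.17494512  0.004     ]] 0.08528116877362771
```

drive_tool(
  rows=[
    [[0,0,0.004,0,130],[0,0,0.004,0,130],[0,0,-0.004,0,130],[0,0,-0.004,0,0],[0,0,-0.004,0,0],[0,0,-0.004,0,0],[0,0,-0.004,0,0]],
  ],
  grip_force=4,
)

```text
time: 35.88
position: [0.5132, -0.2045, 0.0886]
tool_rot: [-3.106, -0.469, -0.0]
ft_force: [0.7, 0.6, -0.3]
grip_width: 0.992
```

```bash
python3 - <<'E'
from tilt import *
st()
snap("s22","scene",(130,150,140,120),5)
E
```

```text
t 35.88 p [ 0.5132 -0.2045  0.0886] stand [-265.8   51.7] yaw 17.17 F [ 0.7  0.6 -0.3] M [-0.13  0.04  0.04] w 86.3
```

View pics/s22.png

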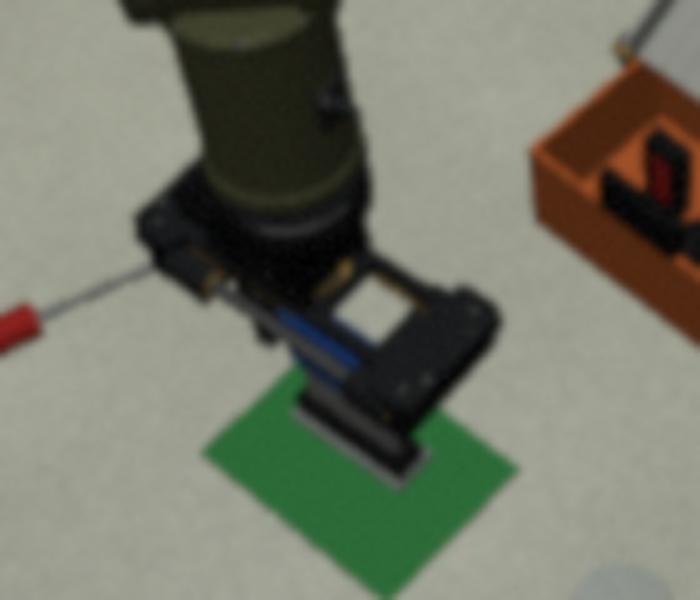

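Released; raise clear, then back off and check everything.

drive_tool(
  rows=[
    [[0,0,-0.05,0,0],[0,0,-0.2,0,0],[0,0,-0.4,0,0],[0,0,-0.6,0,0],[0,0.1,-0.7,0,0],[0,0.4,-0.7,0,0],[0,0.7,-0.7,0,0],[0,0.7,-0.7,0,0],[0,0.7,-0.7,0,0]],
  ],
)

```text
time: 37.05
position: [0.5728, -0.4106, 0.2972]
tool_rot: [3.105, 0.457, -0.008]
ft_force: [-0.3, 0.7, 1.1]
grip_width: 1.002
```

```bash
python3 - <<'E'
from tray import *
st()
d=snap("s23","scene");crop("s23a",d["img"],(165,90,180,180),4);t=snap("t23","top");snap("w23","wrist")
for n in("s","t"):
    a=load({"s":"scene0","t":"top0"}[n])["img"].astype(int);b=load(n+"23")["img"].astype(int)
    m=(abs(a-b).max(2)>40).astype(np.uint8);cc=cv2.connectedComponentsWithStats(m);print(n,[r.tolist() for r in cc[2][1:] if r[4]>8])
E
```

```text
t 37.05 p [ 0.5728 -0.4106  0.2972] stand [-479.6   33.7] yaw 16.74 F [-0.3  0.7  1.1] M [-0.02  0.02  0.03] w 87.2
s [[184, 0, 7, 13, 72], [325, 0, 17, 20, 141], [356, 0, 8, 15, 67], [0, 4, 175, 293, 14686], [181, 25, 7, 15, 74], [18, 29, 62, 46, 613], [183, 43, 8, 34, 109], [138, 45, 8, 20, 36], [164, 67, 17, 9, 80], [11, 73, 6, 6, 17], [260, 96, 81, 62, 814], [330, 135, 4, 6, 10], [320, 136, 18, 19, 131], [276, 138, 25, 37, 434], [298, 151, 22, 30, 270], [326, 155, 7, 6, 28], [236, 162, 70, 64, 2461], [187, 208, 27, 35, 168], [183, 212, 9, 16, 72], [189, 216, 13, 10, 28], [193, 226, 11, 9, 24], [186, 231, 23, 18, 104]]
t [[229, 98, 283, 286, 24205], [225, 175, 46, 71, 2096], [209, 180, 15, 3, 18], [462, 181, 9, 16, 87], [163, 184, 40, 5, 68], [163, 186, 51, 11, 69], [158, 188, 3, 6, 17], [335, 194, 13, 27, 123], [135, 196, 42, 62, 1212], [329, 196, 13, 30, 144], [177, 199, 26, 13, 297], [466, 199, 6, 6, 30], [319, 201, 15, 28, 132], [211, 202, 14, 25, 301], [468, 208, 6, 5, 21], [422, 217, 7, 12, 42], [470, 217, 6, 5, 25], [182, 223, 27, 18, 308], [472, 225, 5, 6, 22], [474, 234, 5, 5, 20], [228, 242, 9, 4, 17], [229, 246, 9, 3, 14]]
```

View pics/s23a.png

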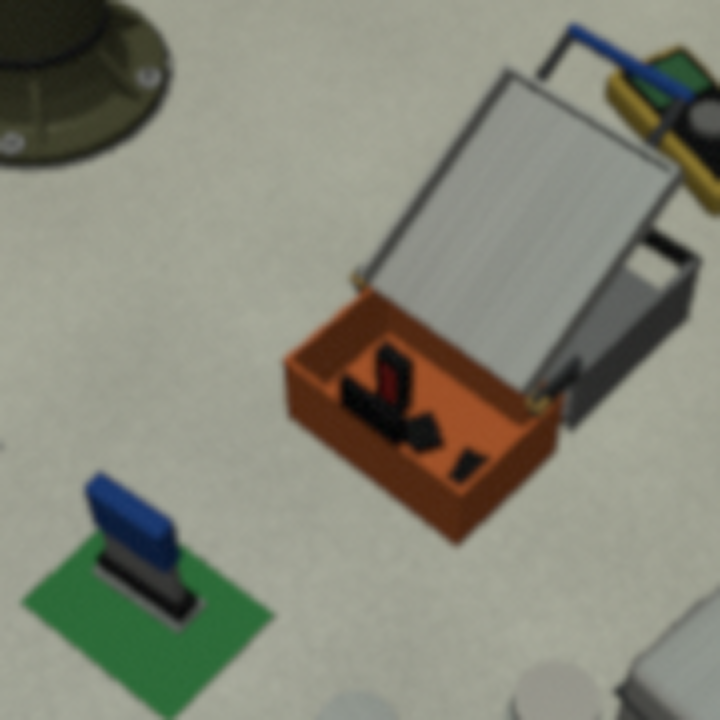

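View pics/t23.png

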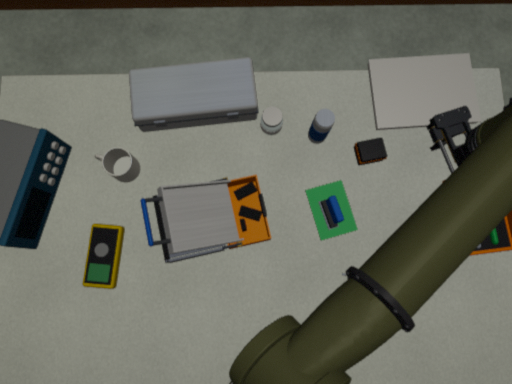

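View pics/w23.png

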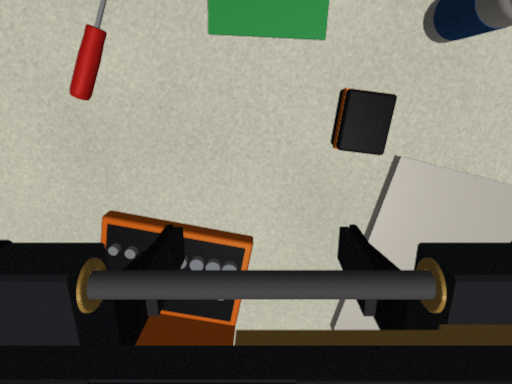

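```bash
python3 - <<'E'
from tray import *
def bl(n):
    d=load(n);h=cv2.cvtColor(d["img"],cv2.COLOR_BGR2HSV);m=(abs(h[...,0].astype(int)-112)<14)&(h[...,1]>150)&(h[...,2]>60);m[:,:135]=0;m[:,165:]=0;m[:190]=0;m[250:]=0
    v,u=np.nonzero(m);print(n,u.mean(),v.mean(),len(u))
bl("t9");bl("t23")
print(np.abs(ctrl.get_state()["qd"]).max())
print(ctrl.close_job())
E
```

```text
t9 146.56830601092895 221.72131147540983 183
t23 146.54891304347825 221.67391304347825 184
0.02967285803465546
the job is handed in; nothing more can be done
None
```

I did the job in the order asked and handed it in at about 37 s. I tipped the tray to its stop by the rear handle and set the tub under the lip. I then scraped the three pads over the lip in two passes with the scraper, and stood the scraper back on its mat.

The tool can only point down, so I tilted the scraper about 33° in a light grip against the mat to lie along the sloping floor. I turned it upright again the same way afterwards.

**Last checks:**
- **Pads:** the top view shows three dark pads in the tub and the tray floor is empty. The scene view shows them partly hidden behind the black tab.
- **Tub:** it stands flat on the table under the lip.
- **Tray:** still fully tipped. The handle moved less than 0.1 px between before and after scraping.
- **Scraper:** upright on the green mat with the whole blade on it, about 11 mm from where it started.
- **Bystanders:** none looks moved, comparing before and after pictures. The arm hid the screwdriver in both fixed views, so I only saw it by eye in the wrist view, without measuring it.

**Disagreement:** the picture estimate of the scraper's tilt read a few degrees high: 34.5° where I had aimed for about 31.5°, and 3.6° just before release. I did not measure the tilt again after release, but the scraper stayed standing by itself.

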